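Fetch the stored cartridges from the sprung locker

ROBOT

A 7-joint arm with a two-finger parallel gripper is mounted at the origin on a cart in front of the work surface, level with it; the furniture and walls round the work are solid. World frame = base frame: x ahead of the robot, y to its left, z up, the work surface at z = 0. Lengths are in m, angles in degrees, forces in N, time in s.
With the tool pointing down it reaches from about 0.4 to 0.75 m from the base axis. Payload 19.5 kg.
Tool frame: the origin (TCP) lies at the very end of the fingers, on their centre line; the grasp point (between the pads) lies 19 mm behind it; z points along the fingers, y is the line along which they close (so a half turn about z gives the same grasp; the last joint's range is limited). The gripper opens to 85 mm and grips with 20 to 120 N. Pads are 22 mm wide; open, the fingers measure 114 mm over their backs; the gripper's body (76 mm by 85 mm) begins 54 mm behind the grasp point. The pads swing forward as they close: fully open they stand 13 mm farther back than shut.
Start: joints at [-72.347, 40.479, -1.581, 85.061, 1.261, 54.483, -4.326], TCP at [0.197, 0.54, 0.231] pointing down, gripper open.
Joint ranges: [-155.06, 155.06], [-18.47, 123.98], [-90, 86.84], [0, 140.48], [-83.41, 263.41], [0, 116], [-161.91, 161.91]. Speed limits (degrees/s): [108.29, 108.29, 147.25, 147.25, 172.46, 172.46, 172.46].

INTERFACE

Orientations are given as [roll, pitch, yaw] about the fixed x, y, z axes, in that order (R = Rz(yaw) Ry(pitch) Rx(roll)).
In Python, from cell import robot gives the robot as it stands.
- The arm moves only by the tool jog_arm, never from a script. Its argument "plan" is a list of rows, each a list of 3 entries, a list of its own where there are three numbers: the shift along the tool's x, y, z in m, then the turn, a rotation vector about the tool's x, y, z in rad, then the opening, from -1 (shut) to 1 (fully open). A call has 1 to 12 rows; each row is the pose to reach, as a shift and turn from the pose commanded when the call began, along the tool's axes at that moment; what a row does not reach only later rows make up. A row lasts 1/10 s, in which the tool goes at most 50 mm and 8.59 degrees, less where a joint would pass 70% of its speed; a pose out of reach is approached as far as the arm can. A call with a gripper value outside its range is refused whole. The fingers move at their own pace and stop on an object; "grip_force" is the grip in N (left out, the last holds). Time passes only in rows, so rows that repeat a pose let the fingers close. It gives the time, the measured TCP pose, the force, the opening and the grip force at its end, in the units of the state.
- robot.read_state(): the state, without advancing time (a new reading comes with each control period).
- robot.camera(name): name is "scene" or "side" or "wrist"; returns a dict with "frame" (480x640x3 uint8, red, green, blue), "range_z" (480x640 float32, m along the optical axis (not along the pixel's ray), 0 where there is no reading), "fov_y" (degrees; the focal length in pixels is half the picture's height over the tangent of half this angle, whatever the lens; pixels are square), "cx", "cy" (the principal point, pixels), "R" (3x3) and "t" (3): a world point X has camera coordinates R X + t; the wrist camera has in their place "T_tool_cam" (4x4, takes a point from camera to tool coordinates, whose origin is the TCP and whose axes are the flange's). Camera axes: x right, y down, z forward; pixel columns grow to the right and rows downward; lengths in m; the calibration is good to about 2 mm. The wrist camera is an equidistant fisheye: a pixel r from the principal point sees the ray r / f radians off the axis. A picture is of the moment at which its call begins: read the wrist's pose just before it.
- robot.sign_off(): hands the job in; it is judged then, once.
The state is a dict: "time_s": time; "joints": joint angles; "qd": joint speeds; "tau": joint torques, N m; "position": TCP position; "eef_rot": TCP orientation; "contact_force": force on the tool from outside, world axes, zero at the start; "torque": the same for the moment, N m; "finger_gap": opening from 0.0 (shut) to 1.0 (fully open); "grip_force": force on a finger pad.
Only numpy, scipy, OpenCV 4.12 (cv2) and the standard library are available. Lean on these libraries where they do the work, as an engineer would, in place of code of your own. Each camera call takes 0.05 s, during which the arm holds its last target. There are 200 camera calls.

TASK

Unlock the cartridge locker (pull its red lock knob up, turn it a quarter turn counter-clockwise seen from above, push it fully back down), open the spring-closing door wide and prop it open with the wedge so that it stays by itself at about a right angle. Slide every cartridge that is in the locker out through the door and stand it upright on the green bench mat. Then take the wedge away, let the door shut, stand the wedge on its yellow mat, and lock the door again (knob up, turned back, pushed fully down). Leave the maroon jar, the upturned beaker and the timer alone.

Things in the scene. Friction and masses are not known exactly. Their poses are not given: they have to be found in the camera images.
- locker: low fixed locker, white top, 258 (x) x 74 (y) x 86 mm, open at its +y side, no floor. Origin on the worktop; it spans x -128..130, y -39..35 mm. Top plate z 80..86 mm, with three 30 mm wide slots along y, centred at x = 80, 22, -36 mm, from y = -15 mm to the open edge y = 35 mm, holding cartridges by the neck: one can be lifted only after sliding out along +y until its centre passes y = 65 mm
- door (a joint): angle of the aluminium door over the open side: 0 shut, grows as its free end swings out to locker +y (clockwise from above), stop 1.75. A damped spring (0.15 N m shut, 0.33 open) shuts it in 2 to 3 s. Panel 10 mm thick, z 18 to 85 mm, 335 mm long from the hinge; its yellow end projects 77 mm past the locker's near (-x) end and can be pushed from inside, also by the held wedge, or pinched
- door_hinge (a point): on the door's vertical hinge axis (mid-plane of the panel; locker x = 130, y = 42 mm), 50 mm above the worktop. Turns with the door: its -x axis runs along the panel to the free end, its +y axis points out of the outer face, the way the door opens
- door_end (a point): point on the inner face of the door's yellow projecting end, 305 mm from the hinge axis, 50 mm above the worktop
- lock_pull (a joint): how far the lock knob is pulled up (m): 0 fully down, 0.020 fully up; friction of about 1.5 N keeps it where it is left
- lock_turn (a joint): turn of the lock knob (rad), counter-clockwise from above: 0 locked (its arm lies over the door's top edge, hook down outside it), 1.57 unlocked (arm towards locker -x). It turns only when pulled up (lock_pull over about 0.015) and goes down only near either end
- lock_grip (a point): in the knob's red grip bar, on its vertical turning axis (locker x = -100, y = 19 mm), 120 mm above the worktop when the knob is down. Bar 12 mm thick (point x), 34 mm long (point y, turns with the knob; along locker y when locked), reaching 10 mm above and 24 mm below this point
- wedge: black door wedge with orange upright handle, 120 (x) x 40 mm, 0.35 kg, origin at the centre of its underside. Toe at x = 60 mm, 3 mm high; ramp rises straight to 40 mm at x = -35 mm, then level to the heel. Handle post 26 (x) x 24 (y) mm at x = -30 mm, top z = 135 mm. Toe first under the door, it meets the door's lower edge with its origin 21 mm from the inner face and holds by friction
- wedge_mat: the wedge's flat yellow mat, 150 (x) x 90 (y) x 2 mm, fixed; origin at the centre of its underside
- cartridge_a: filter cartridge, white, blue band and head, 128 mm tall, 0.12 kg, origin at the centre of its underside, z up its axis. Body diameter 46 mm to z = 72, neck 20 mm from 77 to 92 mm, cylindrical head 28 mm from 92 to 128 mm (grip this). Stands on the worktop in one of the locker's slots. May be absent
- cartridge_b: the same with green band and head. May be absent.
- cartridge_c: the same with grey band and head. May be absent.
- bench_mat: flat green mat, 220 (x) x 130 (y) x 3 mm, fixed; origin at the centre of its underside
- maroon_jar: brown jar with maroon lid, 56 mm wide, 74 mm tall, bystander; origin at the centre of its underside
- upturned_beaker: clear beaker standing upside down, 56 mm wide, 66 mm tall, bystander; origin at the centre of its underside
- bench_timer: white bench timer, 68 x 68 x 21 mm, bystander; origin at the centre of its underside

How it is judged (in metres and radians):
On the way, in this order (a step that is already met when the one before it is completed fails the run):
1. the lock knob is turned to unlocked and pushed fully down, with the door still shut (value of joint lock_turn above 1.35 rad and value of joint lock_pull below 0.004 m and value of joint door below 0.1 rad), for 0.2 s.
2. the door stands open more than 1.3 rad against the wedge, with the robot touching neither (value of joint door above 1.3 rad and contact force between wedge and door above 0.2 N and contact force between each of the arm, the fingers and wedge below 0.05 N and contact force between each of the arm, the fingers and door below 0.05 N), for 0.5 s.
3. every cartridge stands upright on the green mat (x of cartridge_a in the frame of bench_mat between -0.11 and 0.11 m and y of cartridge_a in the frame of bench_mat between -0.065 and 0.065 m and height (world z) of each of cartridge_a, cartridge_b, cartridge_c below 0.008 m and angle between each of cartridge_a, cartridge_b, cartridge_c's own z axis and vertical below 0.15 rad and x of cartridge_b in the frame of bench_mat between -0.11 and 0.11 m and y of cartridge_b in the frame of bench_mat between -0.065 and 0.065 m and x of cartridge_c in the frame of bench_mat between -0.11 and 0.11 m and y of cartridge_c in the frame of bench_mat between -0.065 and 0.065 m), for 0.2 s.
At the end, for the whole second after the job is handed in: every cartridge that was present stands upright (within 0.15 rad) and at rest with its centre on the green mat; the door is shut (under 0.05 rad); the lock knob is turned back to locked (under 0.2 rad) and fully down (under 4 mm); the wedge stands upright at rest with its origin on its yellow mat (all of step 3 and linear speed of each of cartridge_a, cartridge_b, cartridge_c, wedge below 0.02 m/s and value of joint door below 0.05 rad and value of joint lock_turn below 0.2 rad and value of joint lock_pull below 0.004 m and angle between wedge's own z axis and vertical below 0.15 rad and height (world z) of wedge below 0.008 m and x of wedge in the frame of wedge_mat between -0.075 and 0.075 m and y of wedge in the frame of wedge_mat between -0.045 and 0.045 m); the robot touches nothing.
It fails at once if the maroon jar, the upturned beaker or the timer is moved more than 3 cm (distance of any of maroon_jar, upturned_beaker, bench_timer from where it was at the start of the episode above 0.03 m).
Of cartridge_a, cartridge_b, cartridge_c only 2 to 3 are there at a start; the rules pass over those that are not, and their reading is None.
At some moment in a run one of wedge may be knocked a few centimetres aside while the robot is not near it.
Once in a run the grip may slacken for a moment while it holds something.
It also fails if it takes over 210 s, if anything falls off the work surface, if the arm or the gripper's body presses on something with over 40 N, if the wrist force passes 120 N, or if a joint passes its speed limit or range.

## Working session

There is one attempt and no reset: what is moved stays moved. The work goes in short steps, Python scripts to look and compute and a tool call to move; the robot and the scene stay as the last step left them, time stands still between calls to the robot, and variables do not carry over. Pictures are saved under pics/ and viewed, at most 14 in all, crops included, and the job is handed in when it is done.

Besides the shell and the picture viewer there is one more tool, called in YAML: its name, and indented under it one key for each argument. jog_arm: Moves the arm, as the interface text tells. Its arguments: {"type":"object","properties":{"plan":{"type":"array"},"grip_force":{"type":"number"}},"required":["plan"]}

```bash
ls; mkdir -p pics
python3 - <<'E'
from cell import robot
import cv2,numpy as np,pickle
print(robot.read_state())
for n in ["scene","side"]:
    c=robot.camera(n); pickle.dump(c,open(f"{n}0.pkl","wb")); cv2.imwrite(f"pics/{n}0.png",c["frame"][:,:,::-1])
    print(n,c["fov_y"],c["cx"],c["cy"],np.round(c["R"],3).tolist(),c["t"])
E
```

```text
pics
{'time_s': 0.0, 'joints': array([-72.34603033,  40.51298914,  -1.58258591,  85.08580496,
         1.26246553,  54.48145674,  -4.32626041]), 'qd': array([-0.02043275,  0.13670267,  0.04281501, -0.01992981, -0.02807651,
       -0.03910872, -0.01245223]), 'tau': array([-1.28652502e-05, -8.83193350e+01,  1.23424497e+00, -2.36162299e+01,
        1.68519543e-02,  6.44048981e-03,  1.49587385e-05]), 'position': array([0.19698327, 0.53991698, 0.23083104]), 'eef_rot': array([-1.79937226e+02,  3.46267698e-03,  1.59957732e+02]), 'contact_force': array([ 0.35580708, -0.32755505,  0.63195521]), 'torque': array([-0.03162098,  0.01764155,  0.02414327]), 'grip_force': 0.0, 'finger_gap': 0.9968522807411323}
scene 45.56674606335705 328.78271085238754 234.6488527606465 [[0.568, -0.823, -0.001], [-0.356, -0.245, -0.902], [0.742, 0.513, -0.432]] [-0.36232225  0.25834716  1.25229523]
side 55.49768861535625 313.0648262638031 242.24419157592524 [[0.906, -0.422, -0.022], [-0.179, -0.336, -0.925], [0.383, 0.842, -0.38]] [-0.50912071  0.15829016  1.19041329]
```

View pics/scene0.png

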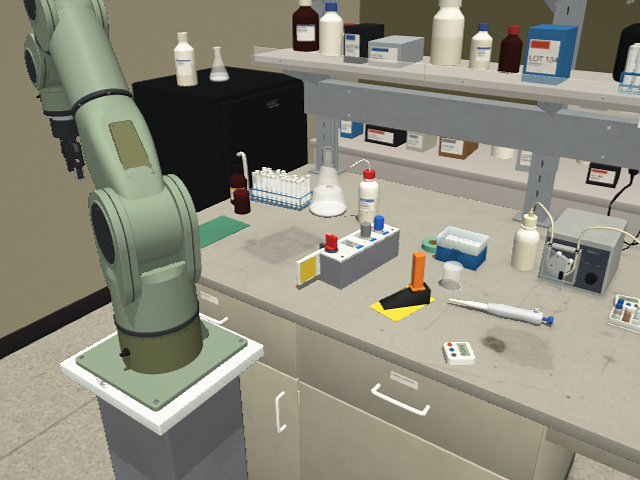

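View pics/side0.png

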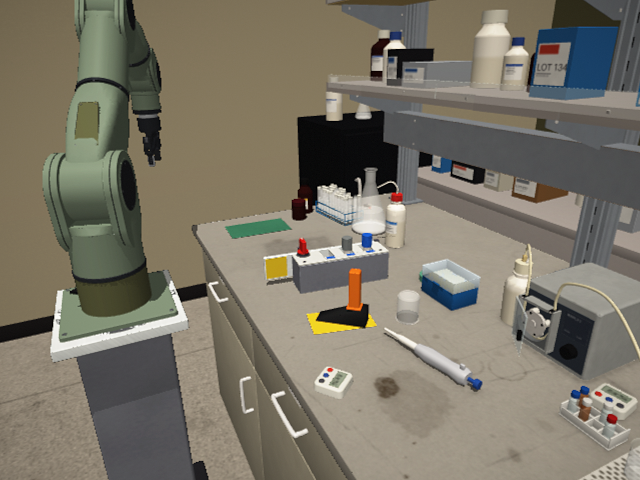

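The scene view shows the red knob near (332,242), the grey head (366,229) and blue head (379,222) in the locker, and no green cartridge. It also shows the wedge handle at (418,270) on the yellow mat (402,305), the green mat at (222,232), the yellow door end at (308,270), the beaker at (453,275), the timer at (459,353) and the jar at (241,200). The side view agrees.

jog_arm:
  plan:
    - [[-0.04,-0.04,-0.01],[0,0,0.12],1]
    - [[-0.075,-0.075,-0.02],[0,0,0.24],1]
    - [[-0.11,-0.11,-0.03],[0,0,0.36],1]
    - [[-0.145,-0.145,-0.04],[0,0,0.48],1]
    - [[-0.18,-0.18,-0.05],[0,0,0.6],1]
    - [[-0.215,-0.215,-0.06],[0,0,0.72],1]
    - [[-0.25,-0.25,-0.07],[0,0,0.84],1]
    - [[-0.285,-0.285,-0.07],[0,0,0.96],1]
    - [[-0.32,-0.32,-0.07],[0,0,1.08],1]
    - [[-0.355,-0.355,-0.07],[0,0,1.2],1]
    - [[-0.39,-0.39,-0.07],[0,0,1.34],1]
    - [[-0.42,-0.42,-0.07],[0,0,1.34],1]

```text
time_s: 1.3
position: [0.4478, 0.0004, 0.3013]
eef_rot: [-180.0, 0.0, 82.9]
contact_force: [0.7, 1.9, -0.7]
finger_gap: 1.0
grip_force: 0.0
```

```bash
cat >> h.py <<'E'
def snap(name):
    from cell import robot
    s=robot.read_state(); c=robot.camera("wrist")
    c["tool_p"]=s["position"]; c["tool_R"]=Ro.from_euler("xyz",s["eef_rot"],degrees=True).as_matrix()
    pickle.dump(c,open(name+".pkl","wb")); cv2.imwrite(f"pics/{name}.png",c["frame"][:,:,::-1]); return c
def wdirs(c,u,v):
    f=240/np.tan(np.radians(c["fov_y"]/2)); dx,dy=np.asarray(u)-c["cx"],np.asarray(v)-c["cy"]; r=np.hypot(dx,dy)+1e-9; a=r/f
    return np.stack([np.sin(a)*dx/r,np.sin(a)*dy/r,np.cos(a)],-1)
def w2world(c,P):
    T=np.asarray(c["T_tool_cam"]); return (P@T[:3,:3].T+T[:3,3])@c["tool_R"].T+c["tool_p"]
def wcloud(c):
    v,u=np.mgrid[:480,:640]; d=wdirs(c,u,v); return w2world(c,d*(c["range_z"]/np.maximum(d[...,2],.05))[...,None])
def wray(c,u,v,z):
    o=w2world(c,np.zeros(3)); d=w2world(c,wdirs(c,u,v))-o; return o+d*((z-o[2])/d[...,2])[...,None]
E
python3 - <<'E'
from h import *
c=snap("w1"); print(c["fov_y"],c["cx"],c["cy"],np.round(c["T_tool_cam"],3).tolist(),c["range_z"].min(),c["range_z"].max())
E
```

```text
65.70646984690485 319.00669019153514 235.40905368677048 [[-0.0, -0.963, -0.27, 0.068], [1.0, -0.0, -0.0, -0.001], [0.0, -0.27, 0.963, -0.142], [0.0, 0.0, 0.0, 1.0]] 0.0 1.8709165
```

View pics/w1.png

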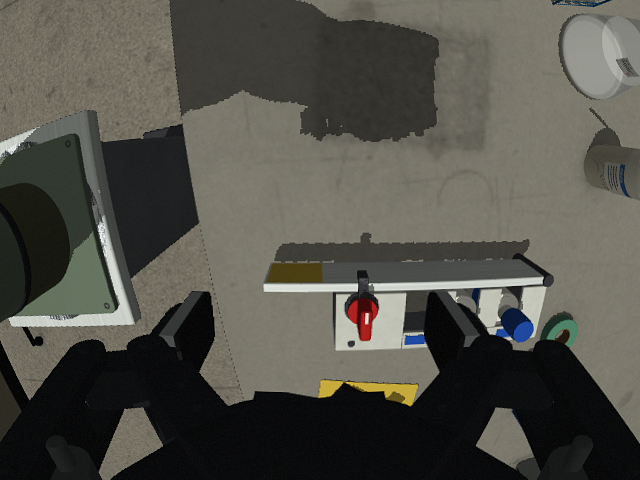

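jog_arm:
  plan:
    - [[-0.04,0.01,0],[0,0,0],1]
    - [[-0.08,0.02,0],[0,0,0],1]
    - [[-0.12,0.03,0],[0,0,0],1]
    - [[-0.16,0.04,0],[0,0,0],1]
    - [[-0.2,0.05,0],[0,0,0],1]
    - [[-0.23,0.05,0],[0,0,0],1]
    - [[-0.23,0.05,0],[0,0,0],1]
    - [[-0.23,0.05,0],[0,0,0],1]

```text
time_s: 2.15
position: [0.4695, -0.2321, 0.301]
eef_rot: [-180.0, -0.0, 83.1]
contact_force: [-0.2, 0.2, -0.3]
finger_gap: 1.0
grip_force: 0.0
```

Run:
```python
from h import *
c=snap("w2")
```

```text
(no output)
```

View pics/w2.png

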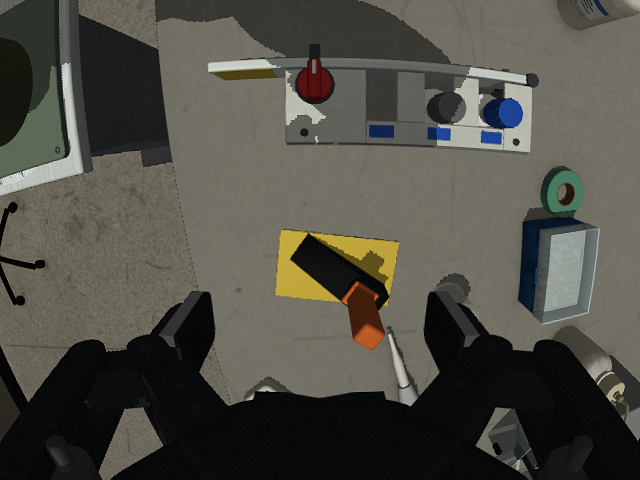

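w1 shows the door's top edge from (264,285) to (545,280), the knob (362,310) and the blue head (515,323). w2 shows the locker's back corners (286,144) and (529,152), the knob (314,84), the grey head (446,107), the blue head (503,112), the wedge's toe end (297,250) and its handle top (367,338).

Run:
```python
from h import *
for n in("w1","w2"):
    c=pickle.load(open(n+".pkl","rb")); P=wcloud(c); H=hsv(c); z=P[...,2]; ok=c["range_z"]>0.15; print(n)
    inL=ok&(P[...,0]>.40)&(P[...,0]<.75)&(P[...,1]>-.24)&(P[...,1]<-.03)
    top=inL&(abs(z-.086)<.004)
    q=P[top]; print("top z",np.median(q[:,2])); r=cv2.minAreaRect((q[:,:2]*1000).astype(np.float32)); print(np.round(cv2.boxPoints(r)).tolist(),np.round(r[1]),r[2])
    for k,m in dict(blue=(H[...,0]>100)&(H[...,0]<125)&(H[...,1]>120)&(H[...,2]>60)&inL&(z>.100),grey=(H[...,1]<60)&inL&(z>.118)&(z<.135),red=((H[...,0]<6)|(H[...,0]>174))&(H[...,1]>150)&inL&(z>.09)).items():
        p=P[m]; 
        if len(p)<10: print(k,len(p)); continue
        zt=np.percentile(p[:,2],95); t=p[p[:,2]>zt-.006]; cc,rr=cv2.minEnclosingCircle((t[:,:2]*1000).astype(np.float32))
        rec=cv2.minAreaRect((t[:,:2]*1000).astype(np.float32))
        print(k,len(p),"ztop",zt.round(3),"mean",t.mean(0).round(4),"circ",np.round(cc,1),round(rr,1),"rect",np.round(rec[0]),np.round(rec[1]),round(rec[2]))
    m=(H[...,0]>5)&(H[...,0]<18)&(H[...,1]>170)&ok&(z>.042)&(P[...,1]<-.2); p=P[m]
    if len(p)>10:
        zt=np.percentile(p[:,2],95); t=p[p[:,2]>zt-.006]; print("handle",len(p),zt,t.mean(0).round(4),cv2.minAreaRect((t[:,:2]*1000).astype(np.float32)))
        b=P[ok&(H[...,2]<60)&(z>.004)&(z<.044)&(P[...,1]<-.2)&(P[...,0]>.38)&(P[...,0]<.58)&(P[...,1]>-.45)]
        r=cv2.minAreaRect((b[:,:2]*1000).astype(np.float32)); print("wedge",np.round(cv2.boxPoints(r)).tolist(),np.round(r[1]),r[2])
        for a in np.arange(0.004,.044,.008):
            s=b[abs(b[:,2]-a)<.004]; print("  ",round(a,3),s.mean(0).round(3) if len(s) else None)
    # door top edge outer region
    d=P[ok&(abs(z-.085)<.004)&(P[...,0]>.35)&(P[...,0]<.43)&(P[...,1]>-.15)&(P[...,1]<-.03)]
    if len(d): print("door end strip",d.mean(0).round(4),d.min(0).round(3),d.max(0).round(3))
for n in("scene","side"):
    c=pickle.load(open(n+"0.pkl","rb")); P=cloud(c)
    for k,(u,v) in dict(scene=dict(jar=(241,202),beaker=(453,275),timer=(459,353),bottle=(368,200)),side=dict(jar=(299,208),beaker=(408,305),timer=(333,381),bottle=(395,225)))[n].items(): print(n,k,np.round(P[v-2:v+3,u-2:u+3].reshape(-1,3).mean(0),3))
```

```text
w1
top z 0.08511154070426181
[[390.0, -164.0], [708.0, -200.0], [719.0, -104.0], [401.0, -67.0]] [ 97. 319.] 83.5205307006836
blue 375 ztop 0.128 mean [ 0.6533 -0.1556  0.1271] circ [ 654.4 -156.6] 14.3 rect [ 653. -157.] [26. 27.] 5
grey 61 ztop 0.131 mean [ 0.5013 -0.113   0.1292] circ [ 570.3 -139.2] 100.0 rect [ 571. -139.] [ 30. 199.] 75
red 770 ztop 0.13 mean [ 0.4779 -0.1141  0.1286] circ [ 478.  -115.2] 17.0 rect [ 478. -115.] [34. 12.] 82
door end strip [ 0.4041 -0.0831  0.0841] [ 0.377 -0.092  0.081] [ 0.43  -0.076  0.087]
w2
top z 0.08523216518559275
[[391.0, -164.0], [708.0, -199.0], [717.0, -114.0], [401.0, -79.0]] [ 86. 319.] 83.65862274169922
blue 646 ztop 0.128 mean [ 0.6532 -0.157   0.1271] circ [ 653.6 -156.5] 14.3 rect [ 653. -157.] [26. 27.] 29
grey 849 ztop 0.129 mean [ 0.5873 -0.1473  0.1272] circ [ 572.  -126.4] 99.5 rect [ 568. -140.] [ 36. 199.] 75
red 927 ztop 0.13 mean [ 0.4783 -0.1179  0.1288] circ [ 478.8 -116. ] 16.9 rect [ 479. -116.] [33. 12.] 83
handle 1792 0.13671765417162854 [ 0.5018 -0.3543  0.1355] ((501.8327331542969, -355.3265075683594), (22.706340789794922, 25.84923553466797), 48.629364013671875)
wedge [[421.0, -310.0], [541.0, -429.0], [574.0, -397.0], [454.0, -277.0]] [ 46. 169.] 45.13514709472656
   0.004 [ 0.452 -0.305  0.006]
   0.012 [ 0.459 -0.313  0.012]
   0.02 [ 0.471 -0.325  0.02 ]
   0.028 [ 0.485 -0.337  0.028]
   0.036 [ 0.501 -0.345  0.034]
door end strip [ 0.4039 -0.0847  0.0842] [ 0.376 -0.093  0.081] [ 0.43  -0.076  0.087]
scene jar [0.664 0.376 0.044]
scene beaker [ 0.599 -0.414  0.048]
scene timer [ 0.342 -0.542  0.019]
scene bottle [ 0.83  -0.019  0.087]
side jar [0.676 0.369 0.048]
side beaker [ 0.608 -0.421  0.051]
side timer [ 0.35  -0.544  0.019]
side bottle [ 0.84  -0.027  0.078]
```

jog_arm:
  plan:
    - [[0.04,-0.002,0.02],[0,0,0],0]
    - [[0.08,-0.004,0.04],[0,0,0],0]
    - [[0.117,-0.005,0.07],[0,0,0],0]
    - [[0.117,-0.005,0.1],[0,0,0],0]
    - [[0.117,-0.005,0.13],[0,0,0],0]
    - [[0.117,-0.005,0.15],[0,0,0],0]
    - [[0.117,-0.005,0.17],[0,0,0],0]
    - [[0.117,-0.005,0.185],[0,0,0],0]
    - [[0.117,-0.005,0.199],[0,0,0],0]
    - [[0.117,-0.005,0.199],[0,0,0],0]

```text
time_s: 3.2
position: [0.4781, -0.114, 0.1013]
eef_rot: [-179.9, -0.0, 83.3]
contact_force: [-1.0, 1.2, 0.2]
finger_gap: 0.504
grip_force: 0.0
```

jog_arm:
  plan:
    - [[0,0,0],[0,0,0],-1]
    - [[0,0,0],[0,0,0],-1]
    - [[0,0,0],[0,0,0],-1]
    - [[0,0,0],[0,0,0],-1]
    - [[0,0,0],[0,0,0],-1]
    - [[0,0,0],[0,0,0],-1]
  grip_force: 40

```text
time_s: 3.8
position: [0.4791, -0.115, 0.1031]
eef_rot: [179.9, -0.0, 83.2]
contact_force: [-0.2, 2.5, 7.9]
finger_gap: 0.129
grip_force: 43.0
```

jog_arm:
  plan:
    - [[0,0,-0.006],[0,0,0],-1]
    - [[0,0,-0.012],[0,0,0],-1]
    - [[0,0,-0.018],[0,0,0],-1]
    - [[0,0,-0.022],[0,0,0],-1]
    - [[0,0,-0.022],[0,0,0],-1]
    - [[0,0,-0.022],[0,0,0],-1]

```text
time_s: 4.4
position: [0.4788, -0.1151, 0.1242]
eef_rot: [-180.0, 0.0, 83.2]
contact_force: [6.2, 2.9, -13.3]
finger_gap: 0.13
grip_force: 44.7
```

jog_arm:
  plan:
    - [[0,0,0],[0,0,-0.14],-1]
    - [[0,0,0],[0,0,-0.28],-1]
    - [[0,0,0],[0,0,-0.42],-1]
    - [[0,0,0],[0,0,-0.56],-1]
    - [[0,0,0],[0,0,-0.7],-1]
    - [[0,0,0],[0,0,-0.84],-1]
    - [[0,0,0],[0,0,-0.98],-1]
    - [[0,0,0],[0,0,-1.12],-1]
    - [[0,0,0],[0,0,-1.26],-1]
    - [[0,0,0],[0,0,-1.4],-1]
    - [[0,0,0],[0,0,-1.54],-1]
    - [[0,0,0],[0,0,-1.57],-1]

```text
time_s: 5.6
position: [0.4779, -0.116, 0.1242]
eef_rot: [-179.9, -0.1, 173.3]
contact_force: [-0.6, -2.6, -9.1]
finger_gap: 0.135
grip_force: 45.2
```

Turned; push down.

jog_arm:
  plan:
    - [[0,0,0.006],[0,0,0],-1]
    - [[0,0,0.012],[0,0,0],-1]
    - [[0,0,0.018],[0,0,0],-1]
    - [[0,0,0.023],[0,0,0],-1]
    - [[0,0,0.024],[0,0,0],-1]
    - [[0,0,0.024],[0,0,0],-1]
    - [[0,0,0.024],[0,0,0],-1]

```text
time_s: 6.3
position: [0.4788, -0.1161, 0.102]
eef_rot: [-179.9, 0.1, 172.9]
contact_force: [-11.2, -3.1, 48.2]
finger_gap: 0.13
grip_force: 56.5
```

jog_arm:
  plan:
    - [[0,0,0],[0,0,0],-0.2]
    - [[0,0,0],[0,0,0],-0.2]
    - [[0,0,0],[0,0,0],-0.2]
    - [[0,0,-0.02],[0,0,0],-0.2]
    - [[0,0,-0.06],[0,0,0],0]
    - [[0,0,-0.1],[0,0,0],0.2]
    - [[0,0,-0.13],[0,0,0],1]
    - [[0,0,-0.13],[0,0,0],1]

```text
time_s: 7.1
position: [0.4798, -0.1154, 0.2335]
eef_rot: [-180.0, 0.3, 173.0]
contact_force: [-0.2, 0.5, -0.9]
finger_gap: 0.912
grip_force: 0.0
```

Run:
```python
from h import *
from cell import robot
c=snap("w3"); print(robot.read_state()["joints"].round(1))
P=wcloud(c);H=hsv(c);z=P[...,2]
m=((H[...,0]<6)|(H[...,0]>174))&(H[...,1]>150)&(z>.08)&(z<.16)&(c["range_z"]>.1); p=P[m]
zt=np.percentile(p[:,2],95);t=p[p[:,2]>zt-.006];print(zt,cv2.minAreaRect((t[:,:2]*1000).astype(np.float32)))
d=P[(abs(z-.085)<.004)&(P[...,0]>.35)&(P[...,0]<.43)&(P[...,1]>-.15)&(P[...,1]<-.03)]
print("door end strip",d.mean(0).round(4) if len(d) else 0)
m=(H[...,0]>5)&(H[...,0]<18)&(H[...,1]>170)&(z>.042)&(P[...,1]<-.2); p=P[m]
if len(p)>10:
  t=p[p[:,2]>p[:,2].max()-.01]; print("handle",len(p),p[:,2].max(),cv2.minAreaRect((t[:,:2]*1000).astype(np.float32)))
```

```text
[ 18.3  33.9 -14.7 101.7  11.4  45.7  81. ]
0.1300860716675094 ((477.56817626953125, -115.93726348876953), (11.293624877929688, 33.0885124206543), 83.30087280273438)
door end strip [ 0.4037 -0.0843  0.0842]
handle 2404 0.1382879174152038 ((501.7420349121094, -355.03466796875), (23.645915985107422, 25.710430145263672), 49.15019226074219)
```

jog_arm:
  plan:
    - [[-0.01,-0.04,0.01],[0,0,0.12],1]
    - [[-0.02,-0.08,0.02],[0,0,0.24],1]
    - [[-0.03,-0.12,0.03],[0,0,0.36],1]
    - [[-0.04,-0.16,0.03],[0,0,0.48],1]
    - [[-0.05,-0.2,0.03],[0,0,0.61],1]
    - [[-0.051,-0.2355,0.03],[0,0,0.61],1]
    - [[-0.051,-0.2355,0.05],[0,0,0.61],1]
    - [[-0.051,-0.2355,0.08],[0,0,0.61],1]
    - [[-0.051,-0.2355,0.11],[0,0,0.61],1]
    - [[-0.051,-0.2355,0.1355],[0,0,0.61],1]
    - [[-0.051,-0.2355,0.1355],[0,0,0.61],1]
    - [[-0.051,-0.2355,0.1355],[0,0,0.61],1]

```text
time_s: 8.35
position: [0.501, -0.3551, 0.0947]
eef_rot: [-180.0, -0.0, 138.2]
contact_force: [0.1, 0.1, 0.9]
finger_gap: 1.001
grip_force: 0.0
```

jog_arm:
  plan:
    - [[0,0,0],[0,0,0],-1]
    - [[0,0,0],[0,0,0],-1]
    - [[0,0,0],[0,0,0],-1]
    - [[0,0,0],[0,0,0],-1]
    - [[0,0,0],[0,0,0],-1]
    - [[0,0,0],[0,0,0],-1]
    - [[0,0,0],[0,0,0],-1]
  grip_force: 90

```text
time_s: 9.05
position: [0.5013, -0.3555, 0.0954]
eef_rot: [-180.0, 0.1, 138.2]
contact_force: [-1.2, 0.3, 6.5]
finger_gap: 0.268
grip_force: 88.9
```

jog_arm:
  plan:
    - [[0,0,-0.02],[0,0,0],-1]
    - [[0,0,-0.04],[0,0,0],-1]
    - [[0,0,-0.04],[0,0,0],-1]

```text
time_s: 9.35
position: [0.5019, -0.3558, 0.1369]
eef_rot: [180.0, 0.2, 138.2]
contact_force: [0.1, 0.2, -4.0]
finger_gap: 0.269
grip_force: 88.8
```

Run:
```python
from h import *
c=snap("w4")
from cell import robot
c=robot.camera("side"); cv2.imwrite("pics/s4.png",cv2.resize(c["frame"][220:400,240:480,::-1],None,fx=2.5,fy=2.5))
```

```text
(no output)
```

View pics/s4.png

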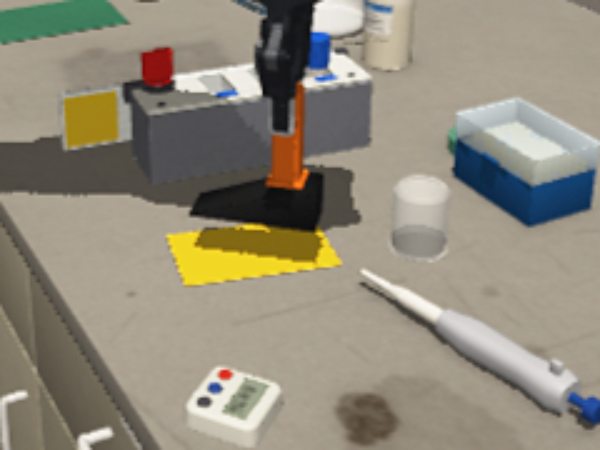

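The wedge is held level, with its toe towards the robot (crop 195,205) and its handle at (290,140).

```bash
cat >> h.py <<'E'
YL=-6.5; O=np.array([.5757,-.1457]); _c,_s=np.cos(np.radians(YL)),np.sin(np.radians(YL)); RL=np.array([[_c,-_s],[_s,_c]])
def L(x,y): return O+RL@np.array([x,y])
def toL(p): return RL.T@(np.asarray(p)[:2]-O)
def rows(T,start=None):
    """T: list of (x,y,z,yawdeg); prints shift/turn from start pose (x,y,z,yaw) in tool axes, tool down"""
    if start is None:
        from cell import robot
        s=robot.read_state(); start=(*s["position"],s["eef_rot"][2])
    a=np.radians(start[3]); out=[]
    for t in T:
        d=np.array(t[:3])-np.array(start[:3]); w=(t[3]-start[3]+180)%360-180
        out.append([[round(float(d[0]*np.cos(a)+d[1]*np.sin(a)),3),round(float(d[0]*np.sin(a)-d[1]*np.cos(a)),3),round(float(-d[2]),3)],[0,0,round(float(-np.radians(w)),2)]])
    for r in out: print(r)
def hand(th,d,r):  # handle pose for door angle
    p=L(.130-r*np.cos(th)-d*np.sin(th),.042+r*np.sin(th)-d*np.cos(th)); return p,90+YL-np.degrees(th)
E
python3 - <<'E'
from h import *
p,y=hand(0,.107,.305); print(p,y)
A=(*p,.137,y)
rows([A,(*p,.0945,y)])
p1,_=hand(0,.062,.305); S=(*p,.0945,y)
print("B"); rows([(*p1,.0945,y)],S); 
T=[]
for th in np.arange(0.1,1.61,.1):
    q,yy=hand(th,.056,.305); T.append((*q,.0945,yy))
s=(*p1,.0945,y); print("C");rows(T[:10],s); print("D");rows(T[10:],T[9])
E
```

```text
[ 0.39446672 -0.19047161] 83.5
[[0.189, 0.052, -0.003], [0, 0, 0.95]]
[[0.189, 0.052, 0.04], [0, 0, 0.95]]
B
[[0.045, -0.0, -0.0], [0, 0, -0.0]]
C
[[0.037, -0.004, -0.0], [0, 0, 0.1]]
[[0.068, -0.005, -0.0], [0, 0, 0.2]]
[[0.099, -0.003, -0.0], [0, 0, 0.3]]
[[0.129, 0.002, -0.0], [0, 0, 0.4]]
[[0.159, 0.01, -0.0], [0, 0, 0.5]]
[[0.188, 0.022, -0.0], [0, 0, 0.6]]
[[0.216, 0.036, -0.0], [0, 0, 0.7]]
[[0.242, 0.052, -0.0], [0, 0, 0.8]]
[[0.266, 0.072, -0.0], [0, 0, 0.9]]
[[0.288, 0.093, -0.0], [0, 0, 1.0]]
D
[[0.031, -0.004, -0.0], [0, 0, 0.1]]
[[0.062, -0.005, -0.0], [0, 0, 0.2]]
[[0.093, -0.003, -0.0], [0, 0, 0.3]]
[[0.123, 0.002, -0.0], [0, 0, 0.4]]
[[0.153, 0.01, -0.0], [0, 0, 0.5]]
[[0.182, 0.022, -0.0], [0, 0, 0.6]]
```

jog_arm:
  plan:
    - [[0.03,0.02,-0.003],[0,0,0.1],-1]
    - [[0.06,0.035,-0.003],[0,0,0.22],-1]
    - [[0.09,0.05,-0.003],[0,0,0.34],-1]
    - [[0.12,0.052,-0.003],[0,0,0.46],-1]
    - [[0.15,0.052,-0.003],[0,0,0.58],-1]
    - [[0.17,0.052,-0.003],[0,0,0.7],-1]
    - [[0.189,0.052,-0.003],[0,0,0.83],-1]
    - [[0.189,0.052,-0.003],[0,0,0.95],-1]
    - [[0.189,0.052,0.01],[0,0,0.95],-1]
    - [[0.189,0.052,0.025],[0,0,0.95],-1]
    - [[0.189,0.052,0.038],[0,0,0.95],-1]
    - [[0.189,0.052,0.0395],[0,0,0.95],-1]

```text
time_s: 10.65
position: [0.3941, -0.1902, 0.0937]
eef_rot: [-179.8, -0.0, 83.7]
contact_force: [-0.6, 0.0, -2.2]
finger_gap: 0.268
grip_force: 89.3
```

jog_arm:
  plan:
    - [[0,0,0],[0,0,0],-1]
    - [[0.015,0,0],[0,0,0],-1]
    - [[0.03,0,0],[0,0,0],-1]
    - [[0.045,0,0],[0,0,0],-1]
    - [[0.045,0,0],[0,0,0],-1]

```text
time_s: 11.15
position: [0.4001, -0.1442, 0.0957]
eef_rot: [180.0, -0.0, 83.9]
contact_force: [0.6, -0.0, -3.3]
finger_gap: 0.271
grip_force: 89.1
```

Run:
```python
from h import *
from cell import robot
s=robot.read_state(); print(s["joints"].round(1),s["position"],toL(s["position"]),s["finger_gap"])
c=robot.camera("side"); cv2.imwrite("pics/s5.png",cv2.resize(c["frame"][220:340,220:400,::-1],None,fx=3,fy=3))
```

```text
[ 12.1  44.3   6.1 123.7 -19.5  12.9  29.4] [ 0.40013551 -0.14420756  0.09573495] [-0.17460489 -0.01839162] 0.27138712036268164
```

View pics/s5.png

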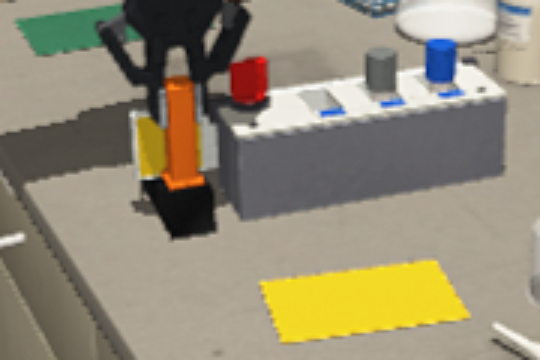

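The wedge is upright with its toe under the yellow door end (crop 180,200), clear of the locker. Now I sweep the door open.

jog_arm:
  plan:
    - [[0.037,-0.004,0.001],[0,0,0.1],-1]
    - [[0.068,-0.005,0.001],[0,0,0.2],-1]
    - [[0.099,-0.003,0.001],[0,0,0.3],-1]
    - [[0.129,0.002,0.001],[0,0,0.4],-1]
    - [[0.159,0.01,0.001],[0,0,0.5],-1]
    - [[0.188,0.022,0.001],[0,0,0.6],-1]
    - [[0.216,0.036,0.001],[0,0,0.7],-1]
    - [[0.242,0.052,0.001],[0,0,0.8],-1]
    - [[0.266,0.072,0.001],[0,0,0.9],-1]
    - [[0.288,0.093,0.001],[0,0,1.0],-1]

```text
time_s: 12.2
position: [0.5241, 0.1312, 0.0946]
eef_rot: [-180.0, 0.1, 26.3]
contact_force: [-0.2, -2.1, -7.0]
finger_gap: 0.269
grip_force: 89.8
```

jog_arm:
  plan:
    - [[0.031,-0.004,0],[0,0,0.1],-1]
    - [[0.062,-0.005,0],[0,0,0.2],-1]
    - [[0.093,-0.003,0],[0,0,0.3],-1]
    - [[0.123,0.002,0],[0,0,0.4],-1]
    - [[0.153,0.01,0],[0,0,0.5],-1]
    - [[0.182,0.022,0],[0,0,0.6],-1]
    - [[0.182,0.022,0],[0,0,0.6],-1]
    - [[0.182,0.022,0],[0,0,0.6],-1]

```text
time_s: 13.0
position: [0.6963, 0.1904, 0.0937]
eef_rot: [179.9, 0.1, -7.9]
contact_force: [-0.5, -0.7, -7.2]
finger_gap: 0.275
grip_force: 89.9
```

Run:
```python
from h import *
from cell import robot
s=robot.read_state(); print(s["joints"].round(1),s["position"],toL(s["position"]),s["finger_gap"])
c=robot.camera("scene"); cv2.imwrite("pics/s6.png",cv2.resize(c["frame"][140:340,180:480,::-1],None,fx=2.5,fy=2.5))
```

```text
[-31.8  71.   49.   55.7 -49.   70.8 -88.4] [0.69634237 0.19036149 0.09374862] [0.08182362 0.34755834] 0.27478287121986195
```

View pics/s6.png

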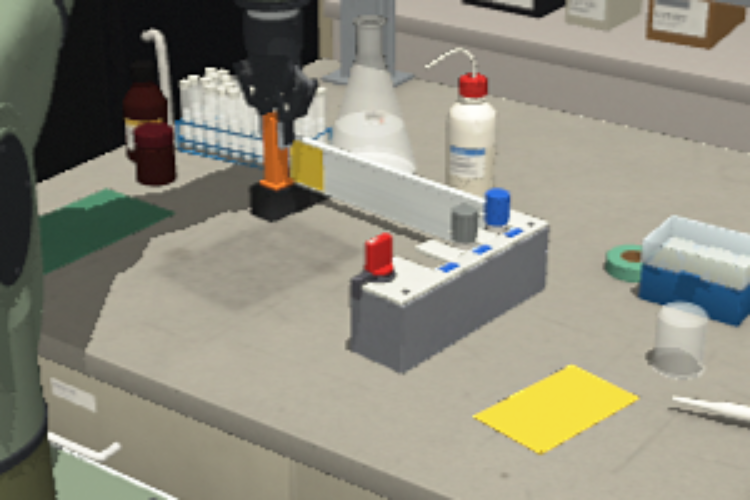

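The door stands open at about 90° with the wedge at (285,200) under it. I set the wedge down and release it.

jog_arm:
  plan:
    - [[0,0,0.001],[0,0,0],-1]
    - [[0,0,0.002],[0,0,0],-1]
    - [[0,0,0.002],[0,0,0],-0.2]
    - [[0,0,0.002],[0,0,0],0.2]
    - [[0,0,0.001],[0,0,0],0.4]
    - [[0,0,0],[0,0,0],0.4]
    - [[0,0,-0.02],[0,0,0],0.4]
    - [[0,0,-0.05],[0,0,0],0.4]
    - [[0,0,-0.09],[0,0,0],0.4]
    - [[0,0,-0.12],[0,0,0],0.4]
    - [[0,0,-0.12],[0,0,0],0.4]

```text
time_s: 14.15
position: [0.6974, 0.1917, 0.2187]
eef_rot: [-179.9, -0.3, -7.9]
contact_force: [-0.2, -0.0, -0.8]
finger_gap: 0.699
grip_force: 0.0
```

jog_arm:
  plan:
    - [[0,0.03,0],[0,0,0],0.4]
    - [[-0.01,0.07,0],[0,0,0],0.4]
    - [[-0.02,0.11,0],[0,0,0],0.4]
    - [[-0.03,0.15,0],[0,0,0],0.4]
    - [[-0.04,0.18,0],[0,0,0],0.4]
    - [[-0.04,0.2,0],[0,0,0],0.4]
    - [[-0.04,0.2,0],[0,0,0],0.4]
    - [[-0.04,0.2,0],[0,0,0],0.4]

```text
time_s: 14.95
position: [0.6292, -0.0005, 0.2141]
eef_rot: [-180.0, 0.0, -7.9]
contact_force: [-0.3, 0.4, -0.5]
finger_gap: 0.697
grip_force: 0.0
```

```bash
cat > chk.py <<'E'
from h import *
import sys
from cell import robot
def chk(n):
    s=robot.read_state(); print("pos",s["position"].round(4),"yaw",s["eef_rot"][2].round(1),"q7",s["joints"][6].round(1),"gap",round(s["finger_gap"],3))
    for cam in("scene","side","wrist"):
        c=snap(n) if cam=="wrist" else robot.camera(cam)
        P=wcloud(c) if cam=="wrist" else cloud(c); H=hsv(c); z=P[...,2]; inb=(P[...,0]>.3)&(P[...,0]<.8)&(abs(P[...,1])<.5)&(c["range_z"]>.12)
        if cam=="scene": cv2.imwrite(f"pics/{n}s.png",cv2.resize(c["frame"][140:340,180:480,::-1],None,fx=2.5,fy=2.5))
        for k,m in dict(blue=(H[...,0]>100)&(H[...,0]<125)&(H[...,1]>120)&(H[...,2]>60)&(z>.098)&(z<.2)&(P[...,0]<.72)&(P[...,1]>-.24),orange=(H[...,0]>4)&(H[...,0]<18)&(H[...,1]>170)&(z>.05)&(z<.16),yellowdoor=(H[...,0]>19)&(H[...,0]<31)&(H[...,1]>140)&(z>.02)&(z<.09)&(P[...,1]>-.15)).items():
            p=P[m&inb]
            if len(p)<15: print(cam,k,len(p)); continue
            zt=np.percentile(p[:,2],97); t=p[p[:,2]>zt-.008] if k!="yellowdoor" else p
            r=cv2.minAreaRect((t[:,:2]*1000).astype(np.float32)); print(cam,k,len(p),"ztop",zt.round(3),"rect",np.round(r[0]),np.round(r[1]),round(r[2]),"L",toL(np.array(r[0])/1000).round(4))
        g=P[inb&(H[...,1]<50)&(z>.115)&(z<.133)]; g=np.array([q for q in g if abs(toL(q)[0]-.022)<.025 and abs(toL(q)[1])<.03]) if len(g) else g
        if len(g)>15: r=cv2.minEnclosingCircle((g[:,:2]*1000).astype(np.float32)); print(cam,"grey",len(g),np.round(r[0]),round(r[1]),toL(np.array(r[0])/1000).round(4))
if __name__=="__main__": chk(sys.argv[1])
E
python3 chk.py k1
```

```text
pos [ 6.292e-01 -5.000e-04  2.141e-01] yaw -7.9 q7 -67.3 gap 0.697
scene blue 119 ztop 0.13 rect [ 652. -159.] [33. 25.] 32 L [ 0.0778 -0.0045]
scene orange 238 ztop 0.134 rect [689. 187.] [26. 25.] 70 L [0.0748 0.343 ]
scene yellowdoor 198 ztop 0.078 rect [727. 303.] [ 28. 310.] 5 L [0.0999 0.4632]
scene grey 76 [ 592. -152.] 16 [ 0.0168 -0.0045]
side blue 118 ztop 0.128 rect [ 653. -160.] [25. 24.] 70 L [ 0.0783 -0.0058]
side orange 203 ztop 0.132 rect [689. 184.] [28. 20.] 89 L [0.0756 0.3403]
side yellowdoor 81 ztop 0.076 rect [741. 295.] [ 13. 284.] 1 L [0.1141 0.4561]
side grey 69 [ 595. -155.] 15 [ 0.0204 -0.0074]
wrist blue 1224 ztop 0.129 rect [ 655. -156.] [28. 28.] 30 L [ 0.0795 -0.0009]
wrist orange 2473 ztop 0.135 rect [693. 190.] [24. 26.] 80 L [0.0785 0.3468]
wrist yellowdoor 245 ztop 0.081 rect [725. 261.] [ 20. 224.] 12 L [0.1018 0.4212]
wrist grey 1143 [ 596. -149.] 15 [ 0.0206 -0.0014]
```

View pics/k1s.png

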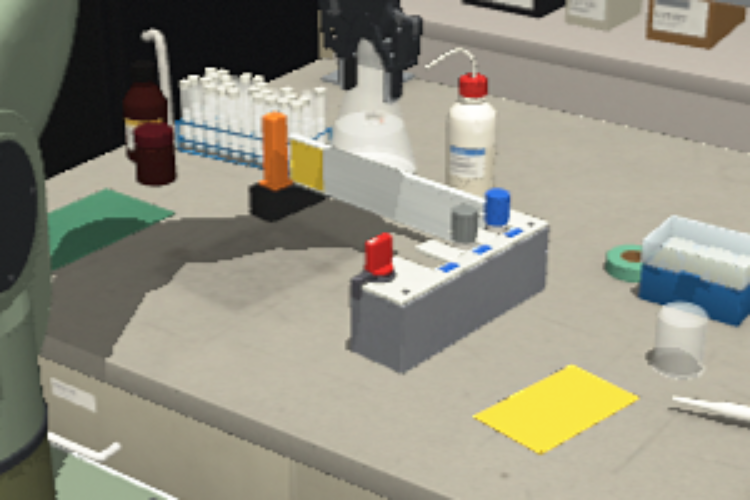

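The door is propped: wedge at (285,195), both cartridges in place. I grasp blue first, closing along locker y.

Run:
```python
from h import *
rows([(.6545,-.1565,.16,-6.5),(.6545,-.1565,.0945,-6.5)])
```

```text
[[0.046, 0.152, 0.054], [0, 0, -0.02]]
[[0.046, 0.152, 0.119], [0, 0, -0.02]]
```

jog_arm:
  plan:
    - [[0.015,0.04,0.01],[0,0,-0.02],0.4]
    - [[0.03,0.08,0.02],[0,0,-0.02],0.4]
    - [[0.04,0.12,0.03],[0,0,-0.02],0.4]
    - [[0.046,0.152,0.04],[0,0,-0.02],0.4]
    - [[0.046,0.152,0.06],[0,0,-0.02],0.4]
    - [[0.046,0.152,0.085],[0,0,-0.02],0.4]
    - [[0.046,0.152,0.11],[0,0,-0.02],0.4]
    - [[0.046,0.152,0.119],[0,0,-0.02],0.4]
    - [[0.046,0.152,0.119],[0,0,-0.02],0.4]

```text
time_s: 16.0
position: [0.6536, -0.1571, 0.0945]
eef_rot: [180.0, 0.1, -6.7]
contact_force: [0.4, 0.6, 1.5]
finger_gap: 0.699
grip_force: 0.0
```

jog_arm:
  plan:
    - [[0,0,0],[0,0,0],-1]
    - [[0,0,0],[0,0,0],-1]
    - [[0,0,0],[0,0,0],-1]
    - [[0,0,0],[0,0,0],-1]
    - [[0,0,0],[0,0,0],-1]
    - [[0,0,0],[0,0,0],-1]
  grip_force: 60

```text
time_s: 16.6
position: [0.6544, -0.1576, 0.0967]
eef_rot: [180.0, -0.1, -6.8]
contact_force: [-0.1, 1.6, 6.6]
finger_gap: 0.308
grip_force: 58.7
```

jog_arm:
  plan:
    - [[0,0,-0.002],[0,0,0],-1]
    - [[0,-0.015,-0.002],[0,0,0],-1]
    - [[0,-0.03,-0.002],[0,0,0],-1]
    - [[0,-0.045,-0.002],[0,0,0],-1]
    - [[0,-0.06,-0.002],[0,0,0],-1]
    - [[0,-0.075,-0.002],[0,0,0],-1]
    - [[0,-0.09,-0.002],[0,0,0],-1]
    - [[0,-0.09,-0.002],[0,0,0],-1]
    - [[0,-0.09,-0.002],[0,0,0],-1]

```text
time_s: 17.5
position: [0.6644, -0.0682, 0.0973]
eef_rot: [180.0, 0.0, -6.8]
contact_force: [0.4, -0.4, -1.1]
finger_gap: 0.314
grip_force: 59.1
```

```bash
python3 chk.py k2
```

```text
pos [ 0.6644 -0.0682  0.0973] yaw -6.8 q7 -60.0 gap 0.314
scene blue 72 ztop 0.13 rect [659. -90.] [22. 65.] 1 L [0.0765 0.0647]
scene orange 240 ztop 0.135 rect [687. 184.] [18. 29.] 65 L [0.0736 0.3398]
scene yellowdoor 201 ztop 0.078 rect [729. 307.] [ 26. 321.] 5 L [0.1006 0.4673]
scene grey 80 [ 591. -152.] 17 [ 0.0164 -0.0049]
side blue 31 ztop 0.128 rect [656. -66.] [18.  9.] 63 L [0.0706 0.0885]
side orange 206 ztop 0.133 rect [690. 184.] [21. 23.] 82 L [0.0759 0.3403]
side yellowdoor 79 ztop 0.076 rect [737. 292.] [ 12. 274.] 3 L [0.1112 0.4531]
side grey 71 [ 595. -153.] 16 [ 0.0204 -0.0045]
wrist blue 6010 ztop 0.129 rect [665. -69.] [26. 29.] 82 L [0.0805 0.0864]
wrist orange 0
wrist yellowdoor 15 ztop 0.041 rect [749. 153.] [11.  1.] 82 L [0.1388 0.3167]
```

Run:
```python
from h import *
S=(.6644,-.0682,.0973,-6.8)
rows([(.62,.0,.15,-6.8),(.56,.1,.15,-6.8),(.54,.2,.15,-6.8),(.545,.36,.15,-6.8),(.545,.36,.103,-6.8)],S)
```

```text
[[-0.052, -0.062, -0.053], [0, 0, -0.0]]
[[-0.124, -0.155, -0.053], [0, 0, -0.0]]
[[-0.155, -0.252, -0.053], [0, 0, -0.0]]
[[-0.169, -0.411, -0.053], [0, 0, -0.0]]
[[-0.169, -0.411, -0.006], [0, 0, -0.0]]
```

jog_arm:
  plan:
    - [[0,0,-0.025],[0,0,0],-1]
    - [[0,0,-0.053],[0,0,0],-1]
    - [[-0.025,-0.03,-0.053],[0,0,0],-1]
    - [[-0.052,-0.062,-0.053],[0,0,0],-1]
    - [[-0.076,-0.093,-0.053],[0,0,0],-1]
    - [[-0.1,-0.124,-0.053],[0,0,0],-1]
    - [[-0.124,-0.155,-0.053],[0,0,0],-1]
    - [[-0.134,-0.187,-0.053],[0,0,0],-1]
    - [[-0.145,-0.22,-0.053],[0,0,0],-1]
    - [[-0.155,-0.252,-0.053],[0,0,0],-1]
    - [[-0.16,-0.29,-0.053],[0,0,0],-1]
    - [[-0.163,-0.32,-0.053],[0,0,0],-1]

```text
time_s: 18.85
position: [0.54, 0.2707, 0.1504]
eef_rot: [-180.0, 0.0, -6.7]
contact_force: [0.2, -0.1, -1.2]
finger_gap: 0.307
grip_force: 59.2
```

jog_arm:
  plan:
    - [[-0.003,-0.04,0],[0,0,0],-1]
    - [[-0.006,-0.08,0],[0,0,0],-1]
    - [[-0.006,-0.091,0],[0,0,0],-1]
    - [[-0.006,-0.091,0.02],[0,0,0],-1]
    - [[-0.006,-0.091,0.035],[0,0,0],-1]
    - [[-0.006,-0.091,0.045],[0,0,0],-1]
    - [[-0.006,-0.091,0.045],[0,0,0],-1]

```text
time_s: 19.55
position: [0.5448, 0.3592, 0.1041]
eef_rot: [179.9, 0.1, -6.8]
contact_force: [-0.3, -0.3, -1.8]
finger_gap: 0.309
grip_force: 59.2
```

Run:
```python
from h import *
from cell import robot
s=robot.read_state(); print(s["position"],s["finger_gap"],s["contact_force"])
c=robot.camera("side"); cv2.imwrite("pics/s7.png",cv2.resize(c["frame"][150:300,200:400,::-1],None,fx=3,fy=3))
P=cloud(c);H=hsv(c);m=(H[...,0]>100)&(H[...,0]<125)&(H[...,1]>120)&(H[...,2]>40)&(P[...,1]>.25)&(P[...,0]<.62)&(P[...,2]>.01);p=P[m];print(len(p),p.min(0) if len(p) else 0,p.max(0) if len(p) else 0)
```

```text
[0.54482251 0.35915947 0.10405422] 0.3086551029925441 [-0.26771342 -0.27576246 -1.84093784]
72 [0.52164068 0.32824019 0.02984253] [0.56194234 0.36450852 0.13219847]
```

View pics/s7.png

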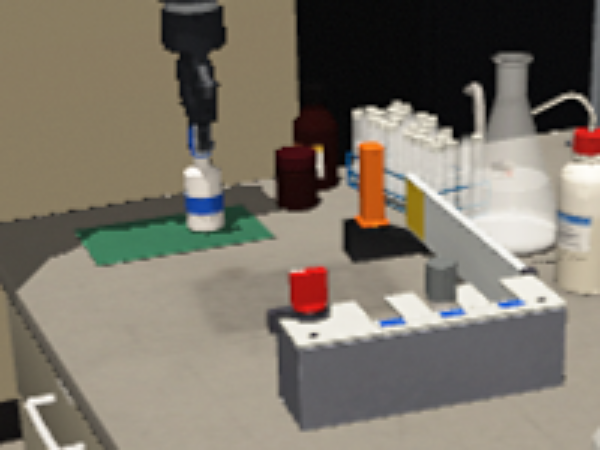

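The blue cartridge is upright over the mat at (205,225). I lower it the last millimetres and release.

jog_arm:
  plan:
    - [[0,0,0.002],[0,0,0],-1]
    - [[0,0,0.004],[0,0,0],-1]
    - [[0,0,0.004],[0,0,0],-1]
    - [[0,0,0.004],[0,0,0],-0.1]
    - [[0,0,0.004],[0,0,0],0.1]
    - [[0,0,0.003],[0,0,0],0.4]
    - [[0,0,0.003],[0,0,0],0.4]
    - [[0,0,-0.03],[0,0,0],0.4]
    - [[0,0,-0.06],[0,0,0],0.4]
    - [[0,0,-0.1],[0,0,0],0.4]
    - [[0,0,-0.1],[0,0,0],0.4]

```text
time_s: 20.7
position: [0.5465, 0.3599, 0.2101]
eef_rot: [-179.8, -0.3, -6.8]
contact_force: [0.1, 0.6, -0.3]
finger_gap: 0.698
grip_force: 0.0
```

Run:
```python
from h import *
import chk
chk.chk("k3")
# target rows for grey
rows([(.54,.2,.2,-6.8),(.56,.05,.2,-6.8),(.5965,-.149,.2,-6.5),(.5965,-.149,.0945,-6.5)])
```

```text
pos [0.5465 0.3599 0.2101] yaw -6.8 q7 -99.7 gap 0.698
scene blue 110 ztop 0.132 rect [543. 357.] [29. 28.] 45 L [-0.0894  0.4955]
scene orange 238 ztop 0.135 rect [687. 186.] [29. 22.] 4 L [0.0735 0.3417]
scene yellowdoor 200 ztop 0.078 rect [730. 309.] [ 24. 323.] 5 L [0.1015 0.4688]
scene grey 75 [ 591. -154.] 18 [ 0.0165 -0.0065]
side blue 70 ztop 0.13 rect [545. 356.] [22. 31.] 18 L [-0.0874  0.4946]
side orange 201 ztop 0.133 rect [689. 183.] [17. 24.] 61 L [0.0756 0.3395]
side yellowdoor 79 ztop 0.077 rect [739. 292.] [ 13. 282.] 1 L [0.113 0.453]
side grey 71 [ 596. -154.] 15 [ 0.0209 -0.0059]
wrist blue 1878 ztop 0.131 rect [546. 361.] [27. 28.] 4 L [-0.0868  0.5001]
wrist orange 3124 ztop 0.135 rect [688. 193.] [19. 25.] 1 L [0.0728 0.3488]
wrist yellowdoor 214 ztop 0.064 rect [718. 447.] [13. 50.] 31 L [0.0741 0.6053]
[[0.014, 0.159, 0.005], [0, 0, 0.0]]
[[0.052, 0.306, 0.005], [0, 0, 0.0]]
[[0.111, 0.499, 0.005], [0, 0, -0.0]]
[[0.111, 0.499, 0.11], [0, 0, -0.0]]
```

Blue stands at (0.546,0.360) with its top at 0.131. Grey next.

jog_arm:
  plan:
    - [[0,0.04,0],[0,0,0],0.4]
    - [[0.005,0.08,0],[0,0,0],0.4]
    - [[0.01,0.12,0],[0,0,0],0.4]
    - [[0.014,0.16,0],[0,0,0],0.4]
    - [[0.025,0.2,0],[0,0,0],0.4]
    - [[0.035,0.24,0],[0,0,0],0.4]
    - [[0.045,0.28,0],[0,0,0],0.4]
    - [[0.056,0.32,0],[0,0,0],0.4]
    - [[0.068,0.36,0],[0,0,0],0.4]
    - [[0.08,0.4,0],[0,0,0],0.4]
    - [[0.092,0.44,0],[0,0,0],0.4]
    - [[0.104,0.48,0],[0,0,0],0.4]

```text
time_s: 22.05
position: [0.5915, -0.1305, 0.2043]
eef_rot: [-180.0, 0.1, -6.8]
contact_force: [0.3, 0.3, -0.9]
finger_gap: 0.699
grip_force: 0.0
```

jog_arm:
  plan:
    - [[0.007,0.019,0.01],[0,0,0],0.4]
    - [[0.007,0.019,0.035],[0,0,0],0.4]
    - [[0.007,0.019,0.06],[0,0,0],0.4]
    - [[0.007,0.019,0.085],[0,0,0],0.4]
    - [[0.007,0.019,0.105],[0,0,0],0.4]
    - [[0.007,0.019,0.11],[0,0,0],0.4]
    - [[0.007,0.019,0.11],[0,0,0],0.4]

```text
time_s: 22.75
position: [0.596, -0.1487, 0.0946]
eef_rot: [180.0, 0.1, -6.8]
contact_force: [-0.6, 0.2, 0.1]
finger_gap: 0.699
grip_force: 0.0
```

```bash
python3 chk.py k4 | egrep 'pos|grey|orange'
```

```text
pos [ 0.596  -0.1487  0.0946] yaw -6.8 q7 -46.3 gap 0.699
scene orange 242 ztop 0.134 rect [688. 183.] [19. 24.] 89 L [0.0741 0.3389]
scene grey 105 [ 591. -147.] 31 [0.0154 0.0004]
side orange 209 ztop 0.133 rect [689. 181.] [18. 24.] 70 L [0.0756 0.3372]
side grey 77 [ 598. -142.] 26 [0.0217 0.0057]
wrist orange 0
wrist grey 5454 [ 598. -140.] 25 [0.0217 0.0078]
```

jog_arm:
  plan:
    - [[0,0,0],[0,0,0],-1]
    - [[0,0,0],[0,0,0],-1]
    - [[0,0,0],[0,0,0],-1]
    - [[0,0,0],[0,0,0],-1]
    - [[0,0,0],[0,0,0],-1]
    - [[0,0,0],[0,0,0],-1]
  grip_force: 60

```text
time_s: 23.5
position: [0.5967, -0.149, 0.0959]
eef_rot: [180.0, -0.1, -6.8]
contact_force: [-0.4, -2.3, 5.9]
finger_gap: 0.308
grip_force: 58.8
```

jog_arm:
  plan:
    - [[0,0,-0.002],[0,0,0],-1]
    - [[0,-0.015,-0.002],[0,0,0],-1]
    - [[0,-0.03,-0.002],[0,0,0],-1]
    - [[0,-0.045,-0.002],[0,0,0],-1]
    - [[0,-0.06,-0.002],[0,0,0],-1]
    - [[0,-0.075,-0.002],[0,0,0],-1]
    - [[0,-0.09,-0.002],[0,0,0],-1]
    - [[0,-0.09,-0.002],[0,0,0],-1]
    - [[0,-0.09,-0.002],[0,0,0],-1]

```text
time_s: 24.4
position: [0.607, -0.0592, 0.0973]
eef_rot: [180.0, 0.0, -6.8]
contact_force: [-0.3, -0.9, -1.5]
finger_gap: 0.308
grip_force: 59.1
```

Run:
```python
from h import *
import cell
s=cell.robot.read_state(); print(s["position"],s["finger_gap"])
c=cell.robot.camera("side"); cv2.imwrite("pics/s8.png",cv2.resize(c["frame"][170:300,240:440,::-1],None,fx=3,fy=3))
```

```text
[ 0.60703531 -0.05922726  0.0973261 ] 0.30762804995619075
```

View pics/s8.png

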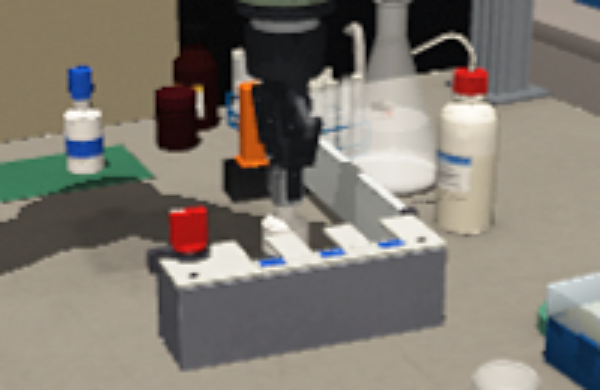

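The grey cartridge is out in front of the locker (285,215), and blue stands on the mat (83,150). I carry grey over.

jog_arm:
  plan:
    - [[0,0,-0.025],[0,0,0],-1]
    - [[0,0,-0.053],[0,0,0],-1]
    - [[-0.02,-0.03,-0.053],[0,0,0],-1]
    - [[-0.045,-0.06,-0.053],[0,0,0],-1]
    - [[-0.07,-0.09,-0.053],[0,0,0],-1]
    - [[-0.09,-0.12,-0.053],[0,0,0],-1]
    - [[-0.11,-0.15,-0.053],[0,0,0],-1]
    - [[-0.13,-0.18,-0.053],[0,0,0],-1]
    - [[-0.15,-0.21,-0.053],[0,0,0],-1]
    - [[-0.165,-0.245,-0.053],[0,0,0],-1]
    - [[-0.175,-0.28,-0.053],[0,0,0],-1]
    - [[-0.185,-0.315,-0.053],[0,0,0],-1]

```text
time_s: 25.65
position: [0.4603, 0.2762, 0.1505]
eef_rot: [180.0, -0.0, -6.8]
contact_force: [0.9, 0.7, -0.7]
finger_gap: 0.31
grip_force: 59.2
```

jog_arm:
  plan:
    - [[-0.003,-0.035,0],[0,0,0],-1]
    - [[-0.005,-0.07,0],[0,0,0],-1]
    - [[-0.006,-0.085,0],[0,0,0],-1]
    - [[-0.006,-0.085,0.02],[0,0,0],-1]
    - [[-0.006,-0.085,0.035],[0,0,0],-1]
    - [[-0.006,-0.085,0.045],[0,0,0],-1]
    - [[-0.006,-0.085,0.045],[0,0,0],-1]

```text
time_s: 26.35
position: [0.4644, 0.3595, 0.1042]
eef_rot: [179.9, 0.1, -6.8]
contact_force: [0.3, -0.1, -0.1]
finger_gap: 0.308
grip_force: 59.3
```

Run:
```python
from h import *
import cell
s=cell.robot.read_state(); print(s["position"],s["finger_gap"],s["contact_force"])
c=cell.robot.camera("side"); cv2.imwrite("pics/s9.png",cv2.resize(c["frame"][150:300,200:400,::-1],None,fx=3,fy=3))
```

```text
[0.4644303  0.35953039 0.10421025] 0.3081265200078518 [ 0.32576186 -0.14671262 -0.09296739]
```

View pics/s9.png

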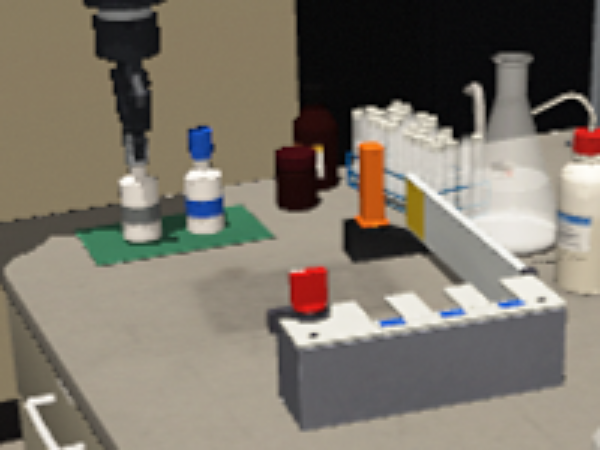

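Both cartridges are upright over the mat: grey at (140,235), blue at (205,225). I release grey.

jog_arm:
  plan:
    - [[0,0,0.002],[0,0,0],-1]
    - [[0,0,0.004],[0,0,0],-1]
    - [[0,0,0.004],[0,0,0],-1]
    - [[0,0,0.004],[0,0,0],-0.1]
    - [[0,0,0.004],[0,0,0],0.1]
    - [[0,0,0.003],[0,0,0],0.4]
    - [[0,0,0.003],[0,0,0],0.4]
    - [[0,0,-0.03],[0,0,0],0.4]
    - [[0,0,-0.06],[0,0,0],0.4]
    - [[0,0,-0.1],[0,0,0],0.4]
    - [[0,0,-0.1],[0,0,0],0.4]

```text
time_s: 27.5
position: [0.466, 0.3605, 0.2097]
eef_rot: [-179.8, -0.3, -6.8]
contact_force: [-0.1, -0.5, -1.0]
finger_gap: 0.702
grip_force: 0.0
```

Run:
```python
from h import *
import chk
chk.chk("k5")
c=pickle.load(open("k5.pkl","rb")); P=wcloud(c); z=P[...,2]
p=P[(z>.122)&(z<.135)&(P[...,0]<.52)&(P[...,0]>.4)&(P[...,1]>.3)&(c["range_z"]>.08)]; print("grey top",len(p),p.mean(0) if len(p) else 0, cv2.minEnclosingCircle((p[:,:2]*1000).astype(np.float32)) if len(p) else 0)
rows([(.6,.2,.2,-6.8),(.692,.189,.2,-7.5),(.692,.189,.0945,-7.5)])
```

```text
pos [0.466  0.3605 0.2097] yaw -6.8 q7 -97.2 gap 0.702
scene blue 113 ztop 0.133 rect [543. 356.] [26. 28.] 74 L [-0.0888  0.4953]
scene orange 239 ztop 0.134 rect [687. 184.] [31. 24.] 71 L [0.0731 0.3401]
scene yellowdoor 201 ztop 0.078 rect [729. 305.] [ 30. 325.] 4 L [0.1014 0.4654]
side blue 73 ztop 0.13 rect [545. 354.] [26. 26.] 4 L [-0.0872  0.4931]
side orange 204 ztop 0.133 rect [690. 185.] [22. 22.] 80 L [0.0765 0.342 ]
side yellowdoor 80 ztop 0.076 rect [738. 297.] [ 14. 281.] 2 L [0.1115 0.458 ]
wrist blue 1698 ztop 0.132 rect [545. 361.] [28. 28.] 58 L [-0.0874  0.4999]
wrist orange 0
wrist yellowdoor 0
grey top 1597 [0.46484692 0.35880569 0.12991316] ((463.56988525390625, 358.9960021972656), 14.935260772705078)
[[0.154, 0.143, 0.005], [0, 0, 0.0]]
[[0.246, 0.143, 0.005], [0, 0, 0.01]]
[[0.246, 0.143, 0.11], [0, 0, 0.01]]
```

jog_arm:
  plan:
    - [[0.03,0.03,0],[0,0,0],1]
    - [[0.06,0.06,0],[0,0,0],1]
    - [[0.09,0.09,0],[0,0,0],1]
    - [[0.125,0.12,0],[0,0,0],1]
    - [[0.16,0.143,0],[0,0,0],1]
    - [[0.2,0.143,0],[0,0,0],1]
    - [[0.246,0.143,0.005],[0,0,0.01],1]
    - [[0.246,0.143,0.035],[0,0,0.01],1]
    - [[0.246,0.143,0.065],[0,0,0.01],1]
    - [[0.246,0.143,0.09],[0,0,0.01],1]
    - [[0.246,0.143,0.113],[0,0,0.01],1]
    - [[0.246,0.143,0.113],[0,0,0.01],1]

```text
time_s: 28.85
position: [0.6904, 0.1891, 0.0882]
eef_rot: [179.9, 0.3, -7.4]
contact_force: [0.1, 0.7, 0.4]
finger_gap: 1.002
grip_force: 0.0
```

jog_arm:
  plan:
    - [[0,0,0],[0,0,0],-1]
    - [[0,0,0],[0,0,0],-1]
    - [[0,0,0],[0,0,0],-1]
    - [[0,0,0],[0,0,0],-1]
    - [[0,0,0],[0,0,0],-1]
    - [[0,0,0],[0,0,0],-1]
    - [[0,0,0],[0,0,0],-1]
    - [[0,0,0],[0,0,0],-1]
  grip_force: 90

```text
time_s: 29.65
position: [0.6922, 0.19, 0.0931]
eef_rot: [-179.9, -0.1, -7.3]
contact_force: [-0.6, 3.6, 6.6]
finger_gap: 0.273
grip_force: 88.8
```

```bash
python3 chk.py k6
```

```text
pos [0.6922 0.19   0.0931] yaw -7.3 q7 -87.3 gap 0.273
scene blue 111 ztop 0.132 rect [543. 354.] [31. 31.] 77 L [-0.0895  0.4931]
scene orange 189 ztop 0.134 rect [679. 187.] [29. 12.] 86 L [0.0649 0.342 ]
scene yellowdoor 203 ztop 0.079 rect [729. 310.] [ 27. 325.] 5 L [0.1006 0.47  ]
side blue 69 ztop 0.129 rect [544. 361.] [37. 22.] 74 L [-0.0886  0.5003]
side orange 121 ztop 0.13 rect [681. 189.] [23.  4.] 64 L [0.0667 0.3447]
side yellowdoor 81 ztop 0.076 rect [738. 291.] [ 13. 274.] 3 L [0.1121 0.4527]
wrist blue 0
wrist orange 3752 ztop 0.125 rect [693. 190.] [24. 26.] 82 L [0.0786 0.3466]
wrist yellowdoor 547 ztop 0.081 rect [753. 178.] [58.  1.] 83 L [0.139  0.3416]
```

View pics/k6s.png

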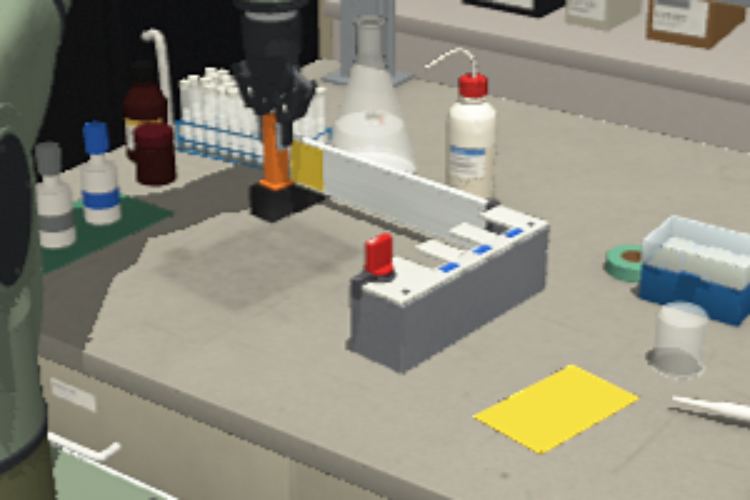

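The wedge is gripped at (275,195), with both cartridges standing at (55,210) and (100,190). I pull it back quickly and lift it.

jog_arm:
  plan:
    - [[-0.035,0,0],[0,0,0],-1]
    - [[-0.08,0,-0.005],[0,0,0],-1]
    - [[-0.12,0,-0.03],[0,0,0],-1]
    - [[-0.15,0,-0.065],[0,0,0],-1]
    - [[-0.18,0,-0.1],[0,0,0],-1]
    - [[-0.2,0,-0.14],[0,0,0],-1]
    - [[-0.2,0,-0.165],[0,0,0],-1]
    - [[-0.2,0,-0.165],[0,0,0],-1]
    - [[-0.2,0,-0.165],[0,0,0],-1]
    - [[-0.2,0,-0.165],[0,0,0],-1]
    - [[-0.2,0,-0.165],[0,0,0],-1]
    - [[-0.2,0,-0.165],[0,0,0],-1]

```text
time_s: 31.0
position: [0.4936, 0.2147, 0.2567]
eef_rot: [180.0, 0.0, -7.4]
contact_force: [-0.5, -0.3, -2.1]
finger_gap: 0.266
grip_force: 92.2
```

Run:
```python
from h import *
S=(.494,.215,.258,-7.3)
rows([(.46,0,.258,-7.3),(.4475,-.329,.258,-14.6),(.4475,-.329,.098,-14.6)])
```

```text
[[-0.006, 0.217, -0.001], [0, 0, -0.0]]
[[0.024, 0.545, -0.001], [0, 0, 0.13]]
[[0.024, 0.545, 0.159], [0, 0, 0.13]]
```

jog_arm:
  plan:
    - [[0,0.04,0],[0,0,0],-1]
    - [[0,0.08,0],[0,0,0],-1]
    - [[-0.003,0.12,0],[0,0,0],-1]
    - [[-0.005,0.16,0],[0,0,0],-1]
    - [[-0.006,0.2,0],[0,0,0],-1]
    - [[-0.002,0.24,0],[0,0,0.02],-1]
    - [[0.002,0.28,0],[0,0,0.04],-1]
    - [[0.006,0.32,0],[0,0,0.06],-1]
    - [[0.01,0.36,0],[0,0,0.08],-1]
    - [[0.014,0.4,0],[0,0,0.1],-1]
    - [[0.018,0.44,0],[0,0,0.12],-1]
    - [[0.021,0.48,0],[0,0,0.13],-1]

```text
time_s: 32.2
position: [0.4528, -0.2656, 0.257]
eef_rot: [180.0, 0.0, -14.8]
contact_force: [1.5, 0.9, -2.5]
finger_gap: 0.271
grip_force: 92.2
```

jog_arm:
  plan:
    - [[0.002,0.035,0],[0,0,0],-1]
    - [[0.003,0.065,0.01],[0,0,0],-1]
    - [[0.003,0.065,0.05],[0,0,0],-1]
    - [[0.003,0.065,0.09],[0,0,0],-1]
    - [[0.003,0.065,0.12],[0,0,0],-1]
    - [[0.003,0.065,0.145],[0,0,0],-1]
    - [[0.003,0.065,0.15],[0,0,0],-1]
    - [[0.003,0.065,0.15],[0,0,0],-1]

```text
time_s: 33.0
position: [0.4391, -0.3276, 0.1073]
eef_rot: [180.0, 0.0, -14.8]
contact_force: [0.5, -0.8, -2.5]
finger_gap: 0.272
grip_force: 92.1
```

Run:
```python
from h import *
import cell
s=cell.robot.read_state(); print(s["position"],s["eef_rot"],s["finger_gap"])
c=cell.robot.camera("side"); cv2.imwrite("pics/s10.png",cv2.resize(c["frame"][200:360,200:440,::-1],None,fx=3,fy=3))
```

```text
[ 0.43914357 -0.32763735  0.10726764] [ 1.79994124e+02  4.81601407e-02 -1.48118490e+01] 0.27224923552605135
```

View pics/s10.png

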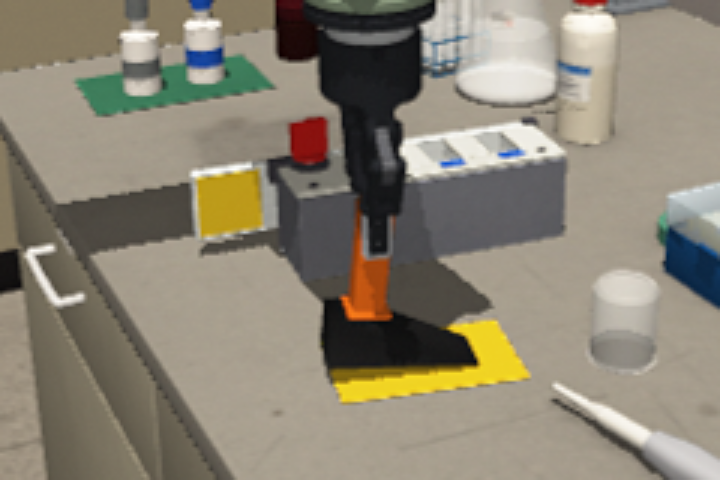

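The wedge is upright 1 cm above the yellow mat (400,365), slightly back from centre, and the door looks shut. I shift it 12 mm forward and set it down.

jog_arm:
  plan:
    - [[0.012,0.002,0.004],[0,0,0],-1]
    - [[0.012,0.002,0.008],[0,0,0],-1]
    - [[0.012,0.002,0.011],[0,0,0],-1]
    - [[0.012,0.002,0.012],[0,0,0],-1]
    - [[0.012,0.002,0.012],[0,0,0],-0.2]
    - [[0.012,0.002,0.012],[0,0,0],0.2]
    - [[0.012,0.002,0.011],[0,0,0],0.4]
    - [[0.012,0.002,0.01],[0,0,0],0.4]
    - [[0.012,0.002,-0.03],[0,0,0],0.4]
    - [[0.012,0.002,-0.07],[0,0,0],0.4]
    - [[0.012,0.002,-0.11],[0,0,0],0.4]
    - [[0.012,0.002,-0.12],[0,0,0],0.4]

```text
time_s: 34.25
position: [0.4509, -0.3334, 0.2311]
eef_rot: [179.9, -0.2, -14.8]
contact_force: [0.3, -0.2, -1.1]
finger_gap: 0.702
grip_force: 0.0
```

```bash
python3 chk.py k7
python3 - <<'E'
from h import *
# want bar along locker x: tool yaw 173.5 == -6.5; turning back is cw -90 -> -96.5
rows([(.4785,-.1155,.2,173.3),(.4785,-.1155,.2,-6.7)])
c=pickle.load(open("k7.pkl","rb"));P=wcloud(c);z=P[...,2];H=hsv(c)
d=P[(abs(z-.085)<.004)&(P[...,0]>.35)&(P[...,0]<.43)&(P[...,1]>-.2)&(P[...,1]<.1)];print("door end",d.mean(0) if len(d) else 0)
m=((H[...,0]<6)|(H[...,0]>174))&(H[...,1]>150)&(z>.08)&(z<.16)&(c["range_z"]>.1); p=P[m]
if len(p): zt=np.percentile(p[:,2],95);t=p[p[:,2]>zt-.006];print(zt,cv2.minAreaRect((t[:,:2]*1000).astype(np.float32)))
E
```

```text
pos [ 0.4509 -0.3334  0.2311] yaw -14.8 q7 -35.9 gap 0.702
scene blue 90 ztop 0.131 rect [544. 350.] [31. 15.] 26 L [-0.0876  0.4892]
scene orange 436 ztop 0.137 rect [ 440. -337.] [21. 28.] 69 L [-0.1127 -0.2058]
scene yellowdoor 285 ztop 0.078 rect [568. 177.] [652.  52.] 59 L [-0.0442  0.32  ]
side blue 72 ztop 0.129 rect [545. 356.] [25. 28.] 0 L [-0.087   0.4953]
side orange 450 ztop 0.136 rect [ 443. -337.] [23. 23.] 76 L [-0.1097 -0.2048]
side yellowdoor 392 ztop 0.079 rect [574. 155.] [625.  53.] 56 L [-0.0359  0.2981]
wrist blue 0
wrist orange 1918 ztop 0.137 rect [ 446. -333.] [23. 25.] 75 L [-0.1074 -0.2006]
wrist yellowdoor 1489 ztop 0.079 rect [ 422. -101.] [30. 86.] 53 L [-0.1576  0.0274]
[[-0.028, -0.217, 0.027], [0, 0, 3.0]]
[[-0.028, -0.217, 0.027], [0, 0, -0.14]]
door end [ 0.40559521 -0.08588178  0.08382451]
0.1296618384963894 ((478.2576904296875, -117.83539581298828), (13.588994979858398, 33.54328155517578), 82.73603057861328)
```

The wedge stands on its mat and the door is shut. I go back to the knob, turning half a turn on the way to keep joint 7 in range.

jog_arm:
  plan:
    - [[-0.005,-0.02,0],[0,0,-0.137],0.2]
    - [[-0.01,-0.05,0],[0,0,-0.274],0.2]
    - [[-0.013,-0.08,0],[0,0,-0.411],0.2]
    - [[-0.016,-0.11,0],[0,0,-0.548],0.2]
    - [[-0.019,-0.14,0],[0,0,-0.685],0.2]
    - [[-0.022,-0.17,0],[0,0,-0.822],0.2]
    - [[-0.025,-0.2,0],[0,0,-0.96],0.2]
    - [[-0.028,-0.217,0],[0,0,-1.1],0.2]
    - [[-0.028,-0.217,0],[0,0,-1.23],0.2]
    - [[-0.028,-0.217,0],[0,0,-1.37],0.2]
    - [[-0.028,-0.217,0],[0,0,-1.51],0.2]
    - [[-0.028,-0.217,0],[0,0,-1.64],0.2]

```text
time_s: 35.6
position: [0.4783, -0.1151, 0.2259]
eef_rot: [-179.9, -0.0, 79.5]
contact_force: [-0.1, -1.5, -0.7]
finger_gap: 0.597
grip_force: 0.0
```

jog_arm:
  plan:
    - [[0,0,0],[0,0,-0.137],0.2]
    - [[0,0,0],[0,0,-0.274],0.2]
    - [[0,0,0],[0,0,-0.411],0.2]
    - [[0,0,0],[0,0,-0.548],0.2]
    - [[0,0,0],[0,0,-0.685],0.2]
    - [[0,0,0],[0,0,-0.822],0.2]
    - [[0,0,0],[0,0,-0.96],0.2]
    - [[0,0,0],[0,0,-1.1],0.2]
    - [[0,0,0],[0,0,-1.23],0.2]
    - [[0,0,0],[0,0,-1.37],0.2]
    - [[0,0,0],[0,0,-1.51],0.2]
    - [[0,0,0],[0,0,-1.64],0.2]

```text
time_s: 36.8
position: [0.4783, -0.1149, 0.226]
eef_rot: [179.9, -0.1, 173.5]
contact_force: [0.0, -0.1, -0.1]
finger_gap: 0.603
grip_force: 0.0
```

Run:
```python
from h import *
import cell
s=cell.robot.read_state(); print(s["position"],s["eef_rot"],s["joints"].round(1))
rows([(.4785,-.1155,.2,173.3),(.4785,-.1155,.102,173.3)])
```

```text
[ 0.47832236 -0.11491817  0.22595914] [ 1.79919918e+02 -1.28695840e-01  1.73504732e+02] [ 13.8  34.   -6.8 102.2   5.3  44.2  87.8]
[[-0.0, -0.001, 0.026], [0, 0, 0.0]]
[[-0.0, -0.001, 0.124], [0, 0, 0.0]]
```

jog_arm:
  plan:
    - [[0,-0.001,0.03],[0,0,0],0]
    - [[0,-0.001,0.06],[0,0,0],0]
    - [[0,-0.001,0.085],[0,0,0],0]
    - [[0,-0.001,0.105],[0,0,0],0]
    - [[0,-0.001,0.123],[0,0,0],0]
    - [[0,-0.001,0.123],[0,0,0],0]
    - [[0,-0.001,0.123],[0,0,0],-1]
    - [[0,-0.001,0.123],[0,0,0],-1]
    - [[0,-0.001,0.123],[0,0,0],-1]
    - [[0,-0.001,0.123],[0,0,0],-1]
    - [[0,-0.001,0.123],[0,0,0],-1]
    - [[0,-0.001,0.123],[0,0,0],-1]
  grip_force: 45

```text
time_s: 38.0
position: [0.4789, -0.1163, 0.1049]
eef_rot: [180.0, 0.0, 173.1]
contact_force: [-1.4, 3.1, 8.0]
finger_gap: 0.134
grip_force: 47.6
```

jog_arm:
  plan:
    - [[0,0,-0.006],[0,0,0],-1]
    - [[0,0,-0.012],[0,0,0],-1]
    - [[0,0,-0.018],[0,0,0],-1]
    - [[0,0,-0.022],[0,0,0],-1]
    - [[0,0,-0.022],[0,0,0],-1]
    - [[0,0,-0.022],[0,0,0],-1]

```text
time_s: 38.6
position: [0.4784, -0.1162, 0.1261]
eef_rot: [180.0, -0.1, 173.1]
contact_force: [2.0, 4.4, -13.6]
finger_gap: 0.128
grip_force: 49.5
```

jog_arm:
  plan:
    - [[0,0,0],[0,0,0.14],-1]
    - [[0,0,0],[0,0,0.28],-1]
    - [[0,0,0],[0,0,0.42],-1]
    - [[0,0,0],[0,0,0.56],-1]
    - [[0,0,0],[0,0,0.7],-1]
    - [[0,0,0],[0,0,0.84],-1]
    - [[0,0,0],[0,0,0.98],-1]
    - [[0,0,0],[0,0,1.12],-1]
    - [[0,0,0],[0,0,1.26],-1]
    - [[0,0,0],[0,0,1.4],-1]
    - [[0,0,0],[0,0,1.54],-1]
    - [[0,0,0],[0,0,1.58],-1]

```text
time_s: 39.8
position: [0.4789, -0.1158, 0.1261]
eef_rot: [-180.0, -0.0, 82.3]
contact_force: [5.2, 5.7, -14.5]
finger_gap: 0.128
grip_force: 49.5
```

jog_arm:
  plan:
    - [[0,0,0.006],[0,0,0],-1]
    - [[0,0,0.012],[0,0,0],-1]
    - [[0,0,0.018],[0,0,0],-1]
    - [[0,0,0.023],[0,0,0],-1]
    - [[0,0,0.024],[0,0,0],-1]
    - [[0,0,0.024],[0,0,0],-1]
    - [[0,0,0.024],[0,0,0],-1]

```text
time_s: 40.5
position: [0.4791, -0.1162, 0.1044]
eef_rot: [179.9, -0.1, 82.6]
contact_force: [-7.3, 7.5, 47.9]
finger_gap: 0.127
grip_force: 60.3
```

jog_arm:
  plan:
    - [[0,0,0],[0,0,0],-0.2]
    - [[0,0,0],[0,0,0],-0.2]
    - [[0,0,0],[0,0,0],-0.2]
    - [[0,0,-0.02],[0,0,0],-0.2]
    - [[0,0,-0.06],[0,0,0],0]
    - [[0,0,-0.1],[0,0,0],0.2]
    - [[0,0,-0.15],[0,0,0],0.4]
    - [[-0.04,0,-0.18],[0,0,0],0.4]
    - [[-0.08,0,-0.18],[0,0,0],0.4]
    - [[-0.12,0,-0.18],[0,0,0],0.4]
    - [[-0.12,0,-0.18],[0,0,0],0.4]

```text
time_s: 41.6
position: [0.4615, -0.2404, 0.2826]
eef_rot: [-180.0, 0.1, 82.3]
contact_force: [0.8, 1.2, -0.2]
finger_gap: 0.698
grip_force: 0.0
```

```bash
python3 chk.py k8
python3 - <<'E'
from h import *
from cell import robot
c=pickle.load(open("k8.pkl","rb"));P=wcloud(c);z=P[...,2];H=hsv(c)
d=P[(abs(z-.085)<.004)&(P[...,0]>.35)&(P[...,0]<.43)&(P[...,1]>-.2)&(P[...,1]<.1)];print("door end",d.mean(0) if len(d) else 0)
m=((H[...,0]<6)|(H[...,0]>174))&(H[...,1]>150)&(z>.08)&(z<.16)&(c["range_z"]>.1); p=P[m]
zt=np.percentile(p[:,2],95);t=p[p[:,2]>zt-.006];print(zt,cv2.minAreaRect((t[:,:2]*1000).astype(np.float32)))
c=robot.camera("side"); cv2.imwrite("pics/s11.png",cv2.resize(c["frame"][180:400,200:440,::-1],None,fx=2.5,fy=2.5))
E
```

```text
pos [ 0.4615 -0.2404  0.2826] yaw 82.3 q7 34.4 gap 0.698
scene blue 111 ztop 0.133 rect [541. 359.] [30. 24.] 66 L [-0.0912  0.4972]
scene orange 411 ztop 0.137 rect [ 484. -316.] [26. 26.] 53 L [-0.0714 -0.1792]
scene yellowdoor 285 ztop 0.077 rect [568. 176.] [650.  53.] 59 L [-0.0436  0.3188]
side blue 72 ztop 0.129 rect [546. 358.] [36. 25.] 39 L [-0.0867  0.4968]
side orange 398 ztop 0.136 rect [ 487. -315.] [24. 25.] 55 L [-0.0692 -0.1786]
side yellowdoor 392 ztop 0.079 rect [576. 158.] [633.  53.] 56 L [-0.034   0.3015]
wrist blue 0
wrist orange 1661 ztop 0.137 rect [ 488. -311.] [24. 26.] 67 L [-0.0683 -0.1741]
wrist yellowdoor 601 ztop 0.08 rect [409. -90.] [ 2. 59.] 83 L [-0.1717  0.0363]
door end [ 0.40406917 -0.08469593  0.08417605]
0.13011971317351945 ((478.2712097167969, -116.24949645996094), (33.12557601928711, 11.831875801086426), 82.45950317382812)
```

View pics/s11.png

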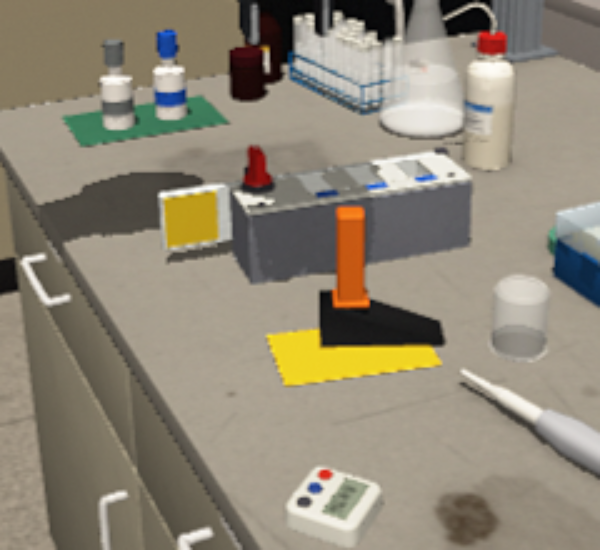

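The picture shows the knob locked and down (257,170), the door shut, and both cartridges on the mat (118,115) and (170,105). The wedge was knocked a few cm: its handle is at (350,255), it stands upright, and its origin works out to about (+35,+22) mm in the mat frame, inside the limits. I check that it rests steadily there.

jog_arm:
  plan:
    - [[0,0,-0.02],[0,0,0],0.4]
    - [[0,0,-0.02],[0,0,0],0.4]
    - [[0,0,-0.02],[0,0,0],0.4]
    - [[0,0,-0.02],[0,0,0],0.4]
    - [[0,0,-0.02],[0,0,0],0.4]
    - [[0,0,-0.02],[0,0,0],0.4]

```text
time_s: 42.4
position: [0.4632, -0.2353, 0.302]
eef_rot: [-180.0, -0.0, 82.6]
contact_force: [-0.8, 0.1, 1.0]
finger_gap: 0.7
grip_force: 0.0
```

Run:
```python
from h import *
c=snap("k9");P=wcloud(c);z=P[...,2];H=hsv(c)
for lo in (.046,.08,.125):
    m=(H[...,0]>4)&(H[...,0]<18)&(H[...,1]>170)&(z>lo)&(z<lo+.03)&(P[...,1]<-.2);p=P[m];print("handle z>",lo,p.mean(0).round(4))
    if lo==.125: r=cv2.minAreaRect((p[:,:2]*1000).astype(np.float32));print(r); h=np.array(r[0])/1000
y=P[(H[...,0]>21)&(H[...,0]<33)&(H[...,1]>140)&(abs(z)<.01)&(P[...,1]<-.2)]; r=cv2.minAreaRect((y[:,:2]*1000).astype(np.float32)); print("mat",np.round(cv2.boxPoints(r)).tolist())
b=P[(H[...,2]<60)&(H[...,1]<120)&(z>.008)&(z<.044)&(P[...,1]<-.2)&(P[...,1]>-.42)&(P[...,0]>.42)&(P[...,0]<.62)]
print("black",b[:,0].min(),b[:,0].max(),b[:,1].min(),b[:,1].max())
t=b[b[:,2]<.014]; print("toe",t.mean(0)); d=t.mean(0)[:2]-h; yaw=np.degrees(np.arctan2(d[1],d[0])); print("yaw",yaw)
o=h+.03*d/np.linalg.norm(d); a=np.radians(-14.6); e=np.array([[np.cos(a),np.sin(a)],[-np.sin(a),np.cos(a)]]); print("origin",o,"in mat",e@(o-[.4765,-.3365]))
```

```text
handle z> 0.046 [ 0.4866 -0.3028  0.0563]
handle z> 0.08 [ 0.4871 -0.3022  0.0951]
handle z> 0.125 [ 0.4875 -0.3093  0.1349]
((487.7629089355469, -311.2952575683594), (23.436565399169922, 25.630332946777344), 65.61894226074219)
mat [[395.0, -362.0], [541.0, -396.0], [561.0, -306.0], [415.0, -272.0]]
black 0.45297421698847545 0.597888167187814 -0.40628031726434216 -0.28100433645577677
toe [ 0.54669336 -0.33441124  0.01093203]
yaw -21.418028650741505
origin [ 0.51569114 -0.32225035] in mat [0.03433372 0.0236684 ]
```

The wedge is stable at (34, 24) mm in the mat frame, within the limits of 75 and 45, and upright. I hand the job in.

```bash
python3 -c "
from cell import robot
print(robot.sign_off())"
```

```text
the job is handed in; nothing more can be done
None
```

I handed the job in at about 42 s. The locker is shut and locked, blue and grey (the only cartridges there) stand upright on the green mat, and the wedge stands on its yellow mat, knocked off centre but within limits; no verdict came back.

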